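Restock the gravity spice-tin dispenser and lay out the first tin

ROBOT

A 6-joint arm with a two-finger parallel gripper is mounted at the origin on the work surface. World frame = base frame: x ahead of the robot, y to its left, z up, the work surface at z = 0. Lengths are in mm, angles in rad, forces in N, time in s.
With the tool pointing down it reaches from about 350 to 775 mm from the base axis. Payload 7.3 kg.
Tool frame: the origin (TCP) lies midway between the tips of the shut fingers; the grasp point (between the pads) lies 19 mm behind it (grip_depth is the distance from the TCP to the grasp point, in mm); z points along the fingers, y is the direction in which the jaws open and shut (so a half turn about z gives the same grasp; the last joint's range is limited). The gripper opens to 92 mm and grips with 3 to 60 N. Pads are 19 mm wide; open, the fingers measure 130 mm over their backs; the gripper's body (75 mm by 190 mm) begins 47 mm behind the grasp point.
Start: joints at [1.074, 0.342, 1.524, -0, 1.275, -0.146], TCP at [180.402, 493.052, 226.741] pointing down, gripper open.
Joint ranges: [-2.53, 2.53], [-0.77, 2.02], [0.04, 2.7], [-1, 4.14], [0.28, 2.66], [-3.11, 3.11]. Speed limits (rad/s): [2.57, 2.57, 3.14, 3.14, 3.14, 3.14].

INTERFACE

Orientations are given as [roll, pitch, yaw] about the fixed x, y, z axes, in that order (R = Rz(yaw) Ry(pitch) Rx(roll)).
In Python, from plant import get_obs, capture, close_job, spot_in, silhouettes, mark_of, grip_depth gives the robot as it stands.
- The arm moves only by the tool servo_tool, never from a script. Its arguments are lists of equal length, an entry for each row: "slide": the shift along the tool's x, y, z normalised to -1 to 1, where 1 is 20 cm, a list of three; "rot": the turn, a rotation vector about the tool's x, y, z normalised to -1 to 1, where 1 is pi rad, a list of three; "claw": the finger opening in mm, from 0 to 91.8. A call has 1 to 5 rows; each row is the pose to reach, as a shift and turn from the pose commanded when the call began, along the tool's axes at that moment, turning the shorter way round; what a row does not reach only later rows make up. A row lasts 1/8 s, in which the tool goes at most 62.5 mm and 10.7 degrees, less where a joint would pass 70% of its speed; a pose out of reach is approached as far as the arm can. A call with a number of a shift or a turn outside -1 to 1 is refused whole. A call with a gripper value outside its range is refused whole. The fingers move at their own pace and stop on an object; the grip force is fixed at half the most. Time passes only in rows, so rows that repeat a pose let the fingers close. It gives the time, the measured TCP pose, the force and the opening at its end, in the units of the state.
- get_obs(): the state, without advancing time (a new reading comes with each control period).
- capture(name): name is "scene" or "top" or "wrist"; returns a dict with "frame" (480x640x3 uint8, red, green, blue), "depth" (480x640 float32, mm along the optical axis (not along the pixel's ray), 0 where there is no reading), "vertical_fov" (degrees; the focal length in pixels is half the picture's height over the tangent of half this angle, whatever the lens; pixels are square), "cx", "cy" (the principal point, pixels), "position" and "rotation" of the camera in the world. Camera axes: x right, y down, z forward; pixel columns grow to the right and rows downward; lengths in mm; the calibration is good to about 2 mm. A picture is of the moment at which its call begins.
- close_job(): hands the job in, once; it reports no verdict.
Trained networks look in the newest picture that a camera, given by its name, has taken for a name from the list of things; names that differ only in an ending like _2 or _b are one class to them, and where a whole thing is asked for, a point or a joint stands for the part that bears it (a point fixed in the world has none). Each returns a list of dicts, best first, with "confidence" (0 to 1); they miss things now and then, are a little off and sometimes report something else, mostly with a low value. They report only what shows in the picture. A call takes as long as a camera call.
- spot_in(query, camera): "box" ([left, top, right, bottom] in pixels, round what is visible of it).
- silhouettes(query, camera): "pixels" (480x640 bool, what is visible of it) and "box" ([left, top, right, bottom] in pixels, round what is visible of it).
- mark_of(query, camera): "xy" ([column, row] in pixels: a listed point, or the origin of a listed thing).
The state is a dict: "time": time; "joint_positions": joint angles; "dq": joint speeds; "tau": joint torques, N m; "tool_pos": TCP position; "tcp_rot": TCP orientation; "contact_force": force on the tool from outside, world axes, zero at the start; "moment": the same for the moment, N m; "grip_width": finger opening in mm.
Only numpy, scipy, OpenCV 4.12 (cv2) and the standard library are available. Lean on these libraries where they do the work, as an engineer would, in place of code of your own. Each camera call takes 0.05 s, during which the arm holds its last target. There are 200 camera calls.

TASK

Restock the sloping spice-tin dispenser: push its gate fully shut, then lay the spice tins from the counter in the channel above the gate, every one lengthwise with its cap pointing downhill, the one tin with the narrow cap first so that it lies against the gate and the others in any order behind it. Once they are all in, pull the gate fully open so that the row slides down to the foot, then take the narrow-capped tin out and lay it flat along the middle of the narrow raised wooden rest, leaving the other tins in the channel, caps still downhill, and the gate open. Do not disturb the glass bowl or the mortar.

Things in the scene. Friction and masses are not known exactly. Their poses are not given: they have to be found in the camera images.
- chute: Fixed sloping open channel of aluminium. Origin on the counter under its middle, z up, x level, pointing downhill, y across. Slippery floor falls 0.384 rad (22 deg) along +x, is 360 mm long down the slope and 42 mm wide between side walls 10 mm high. Upper end open; a stop plate 27 mm high at the foot catches the first tin's cap. Released tins slide down by themselves.
- chute_foot (a point): Middle of the channel floor at its lowest end, at the inner face of the stop plate (45 mm above the counter). Axes level, x downhill. At the foot, the first tin's centre lies 34 mm up the slope (and 17 mm off the floor), each next 54 mm further.
- chute_top (a point): Middle of the channel floor at its open upper end, 360 mm up the slope from the foot.
- gate (a joint): Steel gate sliding level across the channel along the dispenser's +y: 0 = shut (blade across), 0.05 m = fully open (blade beside). Starts at least half open; stiff (2 N), stays where left. The blade spans 12 to 34 mm above the floor; its uphill face is 62 mm up the slope from the foot: the first tin held back has its centre 96 mm up the slope, each next 54 mm further.
- gate_tab (a point): Top centre of the black upright tab that moves the gate: 20 mm along the dispenser's x, 12 mm along its y, 42 mm tall, beside the channel on its +y side (60 mm from the channel's middle when shut, 110 mm open), joined to the blade by a thin bar at its foot. Axes as the dispenser's.
- rest_top (a point): Top centre of the fixed narrow wooden rest: a level bar 70 mm long (along its x) and 26 mm wide (along y), its top 100 mm above the counter, on a slim post with a round foot of 84 mm diameter.
- tin0_mid (a point): The narrow-capped tin: cap 18 mm in diameter. Always there. Square steel spice tin, 34 x 34 mm in section, 40 mm long, plus a round black cap 14 mm long on one end; about 70 g. Starts lying on a flat side. Point: centre of the square body, 17 mm above what it lies on; its x axis runs lengthwise towards the cap, which spans 20 to 34 mm along x.
- bowl: Small glass bowl, 110 mm across and 50 mm high, loose bystander. Origin under its middle.
- mortar: Wooden mortar with its pestle, 110 mm across and 75 mm high (pestle higher), loose bystander. Origin under its middle.
- tin1_mid (a point): A wide-capped tin: cap 30 mm in diameter, nearly as wide as the tin. May be absent. Square steel spice tin, 34 x 34 mm in section, 40 mm long, plus a round black cap 14 mm long on one end; about 70 g. Starts lying on a flat side. Point: centre of the square body, 17 mm above what it lies on; its x axis runs lengthwise towards the cap, which spans 20 to 34 mm along x.
- tin2_mid (a point): A wide-capped tin: cap 30 mm in diameter, nearly as wide as the tin. May be absent. Square steel spice tin, 34 x 34 mm in section, 40 mm long, plus a round black cap 14 mm long on one end; about 70 g. Starts lying on a flat side. Point: centre of the square body, 17 mm above what it lies on; its x axis runs lengthwise towards the cap, which spans 20 to 34 mm along x.
- tin3_mid (a point): A wide-capped tin: cap 30 mm in diameter, nearly as wide as the tin. May be absent. Square steel spice tin, 34 x 34 mm in section, 40 mm long, plus a round black cap 14 mm long on one end; about 70 g. Starts lying on a flat side. Point: centre of the square body, 17 mm above what it lies on; its x axis runs lengthwise towards the cap, which spans 20 to 34 mm along x.
- tin4_mid (a point): A wide-capped tin: cap 30 mm in diameter, nearly as wide as the tin. May be absent. Square steel spice tin, 34 x 34 mm in section, 40 mm long, plus a round black cap 14 mm long on one end; about 70 g. Starts lying on a flat side. Point: centre of the square body, 17 mm above what it lies on; its x axis runs lengthwise towards the cap, which spans 20 to 34 mm along x.

How it is judged:
By the outcome, as a careful person would: the job done as asked, in the order asked, and still so for the second after the job is handed in, with the robot touching nothing.
Of tin1, tin2, tin3, tin4 only 2 to 4 are there at a start; the rules pass over those that are not, and their reading is None.
At some moment in a run one of tin1, tin2, tin3, tin4 may be knocked a few centimetres aside while the robot is not near it.
Once in a run the grip may slacken for a moment while it holds something.
It also fails if it takes over 210 s, if anything falls off the work surface, if the arm or the gripper's body presses on something with over 40 N, if the wrist force passes 120 N, or if a joint passes its speed limit or range.

## Working session

There is one attempt and no reset: what is moved stays moved. The work goes in short steps, Python scripts to look and compute and a tool call to move; the robot and the scene stay as the last step left them, time stands still between calls to the robot, and variables do not carry over. Pictures are saved under pics/ and viewed, about 12 in all and at most 16, crops included, and the job is handed in when it is done.

Besides the shell and the picture viewer there is one more tool, called as name(argument=value, ...) on one line, values as JSON. servo_tool: Moves the arm, as the interface text tells. Scaled input: -1 to 1 covers 20 cm each way for a shift and pi rad each way for a turn. Its arguments: {"type":"object","properties":{"slide":{"type":"array","items":{"type":"array","items":{"type":"number"}}},"rot":{"type":"array","items":{"type":"array","items":{"type":"number"}}},"claw":{"type":"array","items":{"type":"number"}}},"required":["slide","rot","claw"]}

```bash
mkdir -p pics; ls
cat > h.py <<'E'
import numpy as np, cv2
from plant import *
from scipy.spatial.transform import Rotation as R
np.set_printoptions(precision=3,suppress=True)
def cam(name,save=None):
    c=capture(name)
    c['f']=240/np.tan(np.radians(c['vertical_fov'])/2)
    r=np.array(c['rotation'],float)
    c['R']=r if r.shape==(3,3) else R.from_euler('xyz',r).as_matrix()
    c['p']=np.array(c['position'],float)
    if save: cv2.imwrite('pics/'+save+'.png',c['frame'][:,:,::-1])
    return c
def ray(c,uv):
    return c['R']@np.array([(uv[0]-c['cx'])/c['f'],(uv[1]-c['cy'])/c['f'],1.])
def at_z(c,uv,z):
    d=ray(c,uv); return c['p']+d*(z-c['p'][2])/d[2]
def cloud(c):
    v,u=np.mgrid[0:480,0:640]; d=c['depth']
    P=np.stack([(u-c['cx'])/c['f']*d,(v-c['cy'])/c['f']*d,d],-1)
    return P@c['R'].T+c['p']
def proj(c,P):
    q=c['R'].T@(np.array(P,float)-c['p']); return np.array([q[0]/q[2]*c['f']+c['cx'],q[1]/q[2]*c['f']+c['cy']])
E
python3 - <<'E'
from h import *
o=get_obs();print(o, grip_depth)
for n in ['top','scene']:
    c=cam(n,n+'0');print(n,c['p'],c['R'].tolist(),c['f'])
    for q in ['chute_foot','chute_top','gate_tab','rest_top','tin0_mid','tin1_mid','bowl','mortar']:
        for m in mark_of(q,n): print(q,np.round(m['xy'],1),round(m['confidence'],2))
E
```

```text
pics
{'time': 0.0, 'joint_positions': array([ 1.074,  0.343,  1.525, -0.   ,  1.275, -0.146]), 'dq': array([-0.   ,  0.001,  0.001,  0.   , -0.   ,  0.   ]), 'tau': array([  0.001, -43.124, -24.422,   0.072,   0.056,  -0.   ]), 'tool_pos': array([180.184, 492.663, 226.042]), 'tcp_rot': array([-3.14 , -0.   ,  2.791]), 'contact_force': array([ 0.341,  0.106, -0.195]), 'moment': array([ 0.016,  0.013, -0.031]), 'grip_width': 91.932817589407} 18.8
top [ 373.23   -38.749 1134.388] [[0.02561416113164148, -0.9807160271630349, 0.19375239047577175], [-0.9996609345052205, -0.024220243155651987, 0.009560117448573838], [-0.004683030394065341, -0.19393157011439555, -0.981003881408883]] 528.9866468769627
chute_foot [377.9 242.6] 0.86
chute_top [207.3 222.8] 0.64
gate_tab [218.7 298.9] 0.62
gate_tab [358.9 188.8] 0.52
rest_top [492.6 280.8] 0.59
tin0_mid [164.  293.1] 0.89
tin1_mid [412.9 307.1] 0.91
tin1_mid [302.3 244.7] 0.69
bowl [476.2 208.7] 0.79
mortar [269.8 161.5] 0.76
scene [ 934.15  -487.255 1048.609] [[0.7943634783504643, 0.5127759678626039, -0.3256493068402294], [0.6072314365909376, -0.6561942294946665, 0.44797222636409895], [0.016020195961919642, -0.5535972723564225, -0.8326304182294033]] 503.82100295491495
chute_foot [268.4 304.7] 0.75
chute_foot [362.8 174.7] 0.35
gate_tab [207.9 300.6] 0.6
rest_top [165.3 345.2] 0.76
tin0_mid [347.1 171.6] 0.72
tin0_mid [364.4 176.8] 0.56
tin1_mid [210.  303.7] 0.93
mortar [397.3 283.2] 0.9
```

View pics/top0.png

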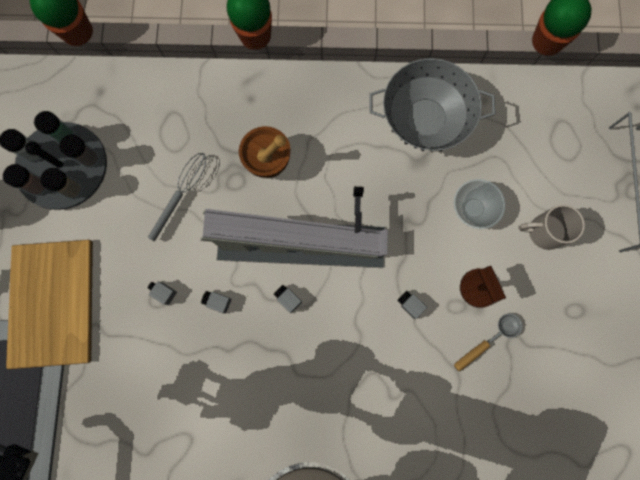

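View pics/scene0.png

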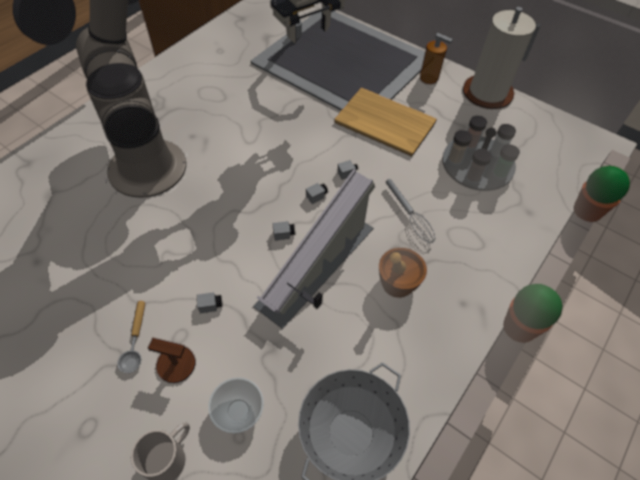

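Run:
```python
from h import *
c=cam('top')
F=at_z(c,(377.9,242.6),45);T=at_z(c,(207.3,222.8),179.9)
print('foot',F,'top',T,np.linalg.norm((F-T)[:2]),np.degrees(np.arctan2(*(F-T)[1::-1])))
P=cloud(c)
for q in ['chute','gate']:
  for s in silhouettes(q,'top')[:2]:
    print(q,s['confidence'],s['box'])
    if q=='chute':
        Q=P[s['pixels']&(c['depth']>0)];print(len(Q),Q.min(0),Q.max(0))
for uv in [(358.9,188.8)]:
    print('tab',at_z(c,uv,87)); 
    u,v=int(uv[0]),int(uv[1]);print(P[v-4:v+6:2,u-4:u+6:4].reshape(-1,3))
print('rest',[at_z(c,m['xy'],100) for m in mark_of('rest_top','top')])
for s in silhouettes('rest_top','top')[:1]:
    Q=P[s['pixels']];Q=Q[abs(Q[:,2]-100)<6];print(len(Q),cv2.minAreaRect(Q[:,:2].astype(np.float32)),Q.mean(0))
for q in['tin0_mid','tin1_mid']:
  for s in silhouettes(q,'top'):
    Q=P[s['pixels']];Q=Q[Q[:,2]>25]
    print(q,s['confidence'],s['box'],len(Q),cv2.minAreaRect(Q[:,:2].astype(np.float32)) if len(Q)>3 else '',Q.mean(0))
  for m in mark_of(q,'top'):print(q,m,at_z(c,m['xy'],17))
for q in['bowl','mortar']:
  for m in mark_of(q,'top')[:1]:print(q,at_z(c,m['xy'],0))
# floor of chute section heights
fr=np.zeros((480,640),bool);fr[205:262,200:390]=1
Q=P[fr];print(Q[Q[:,2]>30].min(0),Q[Q[:,2]>30].max(0))
im=cv2.resize(c['frame'][180:330,140:440,::-1],None,fx=2.6,fy=2.6,interpolation=cv2.INTER_CUBIC);cv2.imwrite('pics/topcrop.png',im)
```

```text
foot [ 560.173 -129.394   45.   ] top [566.258 196.662 179.9  ] 326.1127563316741 -91.06905211178686
chute 0.75 [202.0, 185.8, 387.0, 268.4]
8300 [ 512.102 -146.136   -6.265] [695.253 253.501 191.157]
gate 0.55 [355.7, 186.9, 363.3, 230.7]
tab [663.72  -86.126  87.   ]
[[697.692 -78.9     3.233]
 [698.832 -87.898   0.01 ]
 [698.829 -96.742   0.771]
 [693.558 -79.034   1.623]
 [693.823 -87.906   1.449]
 [696.47  -97.21   -7.139]
 [654.693 -74.729 124.594]
 [656.036 -82.804 120.469]
 [656.163 -90.72  120.705]
 [651.223 -74.877 122.357]
 [649.935 -82.55  127.743]
 [650.913 -90.562 124.885]
 [648.401 -75.113 117.681]
 [647.136 -82.816 123.069]
 [647.51  -90.746 122.395]]
rest [array([ 478.087, -346.924,  100.   ])]
478 ((474.69317626953125, -348.07861328125), (69.65367126464844, 26.649642944335938), 23.511672973632812) [ 474.528 -347.504   99.28 ]
tin0_mid {'xy': [164.0, 291.9], 'confidence': 0.93} [448.511 317.626  17.   ]
tin1_mid 0.75 [397.9, 292.6, 426.3, 320.8] 392 ((435.5826721191406, -200.98312377929688), (53.64768600463867, 33.73081588745117), 46.40229034423828) [ 433.381 -201.913   32.343]
tin1_mid {'xy': [410.6, 306.2], 'confidence': 0.95} [ 431.843 -201.115   17.   ]
bowl [ 567.529 -127.276    0.   ]
mortar [745.582 112.842   0.   ]
[ 373.23  -144.39    30.009] [ 630.024  215.348 1134.388]
```

View pics/topcrop.png

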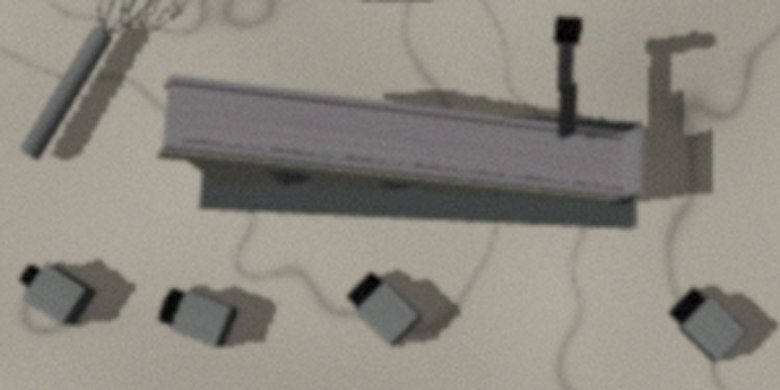

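Run:
```python
from h import *
c=cam('top');P=cloud(c)
fr=np.zeros((480,640),bool);fr[205:262,200:390]=1
Q=P[fr&(c['depth']>0)];Q=Q[(Q[:,2]>38)&(Q[:,2]<215)]
# plane z=a+bx+cy robust, on all chute pts
from scipy.optimize import least_squares
def res(p,Q=Q): return (p[0]+p[1]*(Q[:,0]-560)+p[2]*Q[:,1]-Q[:,2])
s=least_squares(res,[110,0,.4],loss='soft_l1',f_scale=2)
print(s.x,np.degrees(np.arctan(np.hypot(*s.x[1:]))),np.degrees(np.arctan2(-s.x[2],-s.x[1])))
r=-res(s.x)
print(np.percentile(r,[2,10,50,90,98]))
# per y-bin: x extents of chute points with r within
for y in range(-140,215,20):
    B=Q[abs(Q[:,1]-y)<5]; b=-res(s.x,B)
    B=B[abs(b)<14]
    if len(B): print(y,np.percentile(B[:,0],[1,3,97,99]),len(B),np.median(B[:,2]))
fr[:]=0;fr[180:200,345:372]=1
Q=P[fr];Q=Q[(Q[:,2]>100)];print(len(Q),Q.mean(0),np.percentile(Q,[3,97],axis=0),cv2.minAreaRect(Q[:,:2].astype(np.float32)))
for (u,v) in [(162,292),(216,300),(288,298),(413,304)]:
    fr[:]=0;fr[v-22:v+22,u-24:u+24]=1
    Q=P[fr];Q=Q[(Q[:,2]>26)&(Q[:,2]<42)];print(len(Q),Q.mean(0),cv2.minAreaRect(Q[:,:2].astype(np.float32)))
    g=c['frame'].sum(-1);d=fr&(P[...,2]>15)&(P[...,2]<42)&(g<130);D=P[d];print('   dark',len(D),D.mean(0) if len(D) else '')
```

```text
[98.163  0.149  0.391] 22.68778778402638 -110.86096189686629
[-80.525  -6.313  -0.102  12.202  24.149]
-140 [536.038 538.003 582.55  582.707] 13 57.08627203048218
-120 [530.459 531.537 583.803 583.981] 114 49.304673063816836
-100 [530.761 531.256 582.188 584.083] 137 57.24472157342143
-80 [530.911 531.998 627.749 629.444] 175 67.77106782018882
-60 [531.345 532.213 584.194 584.607] 137 73.44707700860431
-40 [532.185 532.591 584.05  585.97 ] 139 81.10996685039049
-20 [532.81  533.004 585.457 586.08 ] 142 88.95697725515197
0 [532.886 533.174 585.019 586.333] 141 97.50823833241543
20 [533.209 533.438 585.944 587.139] 144 105.33365698654939
40 [533.506 534.049 586.671 587.698] 149 113.53551423860188
60 [534.143 534.264 585.995 586.931] 156 121.36419763876239
80 [534.635 535.041 586.567 588.136] 155 129.2853408992379
100 [535.177 535.505 587.687 588.677] 163 137.90617185293854
120 [535.545 535.995 587.92  588.506] 156 145.51372963159304
140 [536.105 536.543 588.433 590.005] 158 153.65863600601307
160 [536.283 536.527 588.269 589.789] 167 161.68287394274057
180 [536.771 537.115 588.914 589.
[... 253 characters left out ...]
), 83.05299377441406)
338 [445.657 319.935  32.8  ] ((448.35205078125, 325.51812744140625), (53.81047058105469, 34.319828033447266), 60.04115676879883)
   dark 50 [448.485 320.223  22.69 ]
393 [430.39  205.161  32.646] ((431.3282470703125, 208.49388122558594), (55.14569854736328, 34.027015686035156), 71.27765655517578)
   dark 67 [435.643 218.269  26.885]
377 [439.704  56.917  32.669] ((441.4994201660156, 58.95191955566406), (53.861167907714844, 31.908384323120117), 46.99851608276367)
   dark 59 [455.993  72.052  28.253]
399 [ 433.931 -202.417   32.444] ((435.64935302734375, -200.99169921875), (53.50798034667969, 34.34941864013672), 46.758689880371094)
   dark 74 [ 449.269 -186.448   28.312]
```

```bash
cat >> h.py <<'E'
FOOT=np.array([556.9,-129.4,45.]); YU=np.radians(-91.17); A=0.384
U=np.array([np.cos(YU),np.sin(YU),0]); W=np.array([-U[1],U[0],0]); Z=np.array([0,0,1.])
N=U*np.sin(A)+Z*np.cos(A); UP=-U*np.cos(A)+Z*np.sin(A)
def frame(x,z):
    x=x-z*(x@z); x/=np.linalg.norm(x); return np.stack([x,np.cross(z,x),z],1)
def down(yawdeg):
    a=np.radians(yawdeg); return frame(np.array([np.cos(a),np.sin(a),0]),-Z)
TILT=frame(UP,-N)
def chan(d,h): return FOOT+UP*d+N*h   # TCP in the channel, tip h off floor
def go(*wps,cur=None):
    """wps: (pos,R,claw); each printed as calls of <=50deg,<=290mm relative to the pose at that call"""
    if cur is None:
        o=get_obs(); p=o['tool_pos']; M=R.from_euler('xyz',o['tcp_rot']).as_matrix()
    else: p,M=cur
    print('at',p,np.degrees(R.from_matrix(M).as_euler('xyz')),'t',get_obs()['time'],'w',get_obs()['grip_width'])
    for q,T,cl in wps:
        q=np.array(q,float); rv=R.from_matrix(M.T@T).as_rotvec()
        n=max(1,int(np.ceil(np.linalg.norm(rv)/np.radians(52))),int(np.ceil(np.linalg.norm(q-p)/300)))
        for i in range(n):
            r=rv/n; dp=(q-p)/(n-i)
            print('slide',np.round(M.T@dp/200,4).tolist(),'rot',np.round(r/np.pi,4).tolist(),'claw',cl,'rows>=%.1f'%max(np.linalg.norm(dp)/62.5,np.degrees(np.linalg.norm(r))/10.7))
            p=p+dp; M=M@R.from_rotvec(r).as_matrix()
E
python3 - <<'E'
from h import *
go(([640,-50,215],down(88.8),40),([652,-82.5,170],down(88.8),40),([652,-82.5,98],down(88.8),40))
E
```

```text
at [180.391 493.032 226.731] [179.996  -0.001 159.899] t 1.5 w 91.72727728345659
slide [-1.0304, -0.5867, 0.0195] rot [0.0, -0.0, 0.1317] claw 40 rows>=3.8
slide [-1.1793, -0.123, 0.0195] rot [0.0, -0.0, 0.1317] claw 40 rows>=3.8
slide [-1.1293, 0.3614, 0.0195] rot [0.0, -0.0, 0.1317] claw 40 rows>=3.8
slide [-0.1612, 0.0634, 0.225] rot [0.0, 0.0, -0.0] claw 40 rows>=0.9
slide [0.0, -0.0, 0.36] rot [-0.0, 0.0, -0.0] claw 40 rows>=1.2
```

```bash
sed -i 's#/300))#/195))#' h.py
python3 - <<'E'
from h import *
go(([640,-50,215],down(88.8),40),([652,-82.5,170],down(88.8),40),([652,-82.5,98],down(88.8),40))
E
```

```text
at [180.391 493.032 226.731] [179.996  -0.001 159.899] t 1.5 w 91.72727728345659
slide [-0.7728, -0.44, 0.0146] rot [0.0, -0.0, 0.0987] claw 40 rows>=2.8
slide [-0.8702, -0.1831, 0.0146] rot [0.0, -0.0, 0.0987] claw 40 rows>=2.8
slide [-0.8846, 0.0913, 0.0147] rot [0.0, -0.0, 0.0987] claw 40 rows>=2.8
slide [-0.8145, 0.357, 0.0147] rot [0.0, -0.0, 0.0987] claw 40 rows>=2.8
slide [-0.1612, 0.0634, 0.225] rot [-0.0, -0.0, -0.0] claw 40 rows>=0.9
slide [-0.0, 0.0, 0.36] rot [-0.0, 0.0, 0.0] claw 40 rows>=1.2
```

servo_tool(slide=[[-0.773,-0.44,0.015],[-0.773,-0.44,0.015],[-0.773,-0.44,0.015],[-0.773,-0.44,0.015]], rot=[[0,0,0.099],[0,0,0.099],[0,0,0.099],[0,0,0.099]], claw=[40,40,40,40])

```text
time: 2.0
tool_pos: [297.3, 355.0, 223.8]
tcp_rot: [3.142, 0.001, 2.475]
contact_force: [-0.7, 0.2, -0.2]
grip_width: 56.4
```

servo_tool(slide=[[-0.87,-0.183,0.015],[-0.87,-0.183,0.015],[-0.87,-0.183,0.015],[-0.87,-0.183,0.015]], rot=[[0,0,0.099],[0,0,0.099],[0,0,0.099],[0,0,0.099]], claw=[40,40,40,40])

```text
time: 2.5
tool_pos: [411.8, 220.0, 220.6]
tcp_rot: [3.141, 0.0, 2.165]
contact_force: [-0.3, 1.5, -0.2]
grip_width: 40.0
```

servo_tool(slide=[[-0.885,0.091,0.015],[-0.885,0.091,0.015],[-0.885,0.091,0.015],[-0.885,0.091,0.015]], rot=[[0,0,0.099],[0,0,0.099],[0,0,0.099],[0,0,0.099]], claw=[40,40,40,40])

```text
time: 3.0
tool_pos: [526.2, 84.7, 217.2]
tcp_rot: [-3.142, -0.0, 1.855]
contact_force: [-0.7, 0.8, -1.3]
grip_width: 39.8
```

servo_tool(slide=[[-0.814,0.357,0.015],[-0.814,0.357,0.015],[-0.814,0.357,0.015],[-0.814,0.357,0.015],[-0.814,0.357,0.015]], rot=[[0,0,0.099],[0,0,0.099],[0,0,0.099],[0,0,0.099],[0,0,0.099]], claw=[40,40,40,40,40])

```text
time: 3.62
tool_pos: [638.7, -48.0, 214.4]
tcp_rot: [-3.14, -0.001, 1.549]
contact_force: [-0.3, 0.6, 0.4]
grip_width: 40.0
```

Works well sequentially. Check the tab from the wrist camera.

Run:
```python
from h import *
c=cam('wrist','w1');print(c['p'],c['R'].tolist(),c['f'])
P=cloud(c)
for m in mark_of('gate_tab','wrist'):
    print(m,at_z(c,m['xy'],124)); u,v=map(int,m['xy']);print(P[max(v-3,0):v+4:3,max(u-3,0):u+4:3].reshape(-1,3))
for s in silhouettes('gate_tab','wrist')[:1]:
    Q=P[s['pixels']];t=Q[Q[:,2]>112];print(s['confidence'],s['box'],len(t),t.mean(0) if len(t) else Q.mean(0),np.percentile(t,[3,97],axis=0) if len(t) else '')
go(([652,-82.5,170],down(88.8),40),([652,-82.5,98],down(88.8),40))
```

```text
[641.38   31.151 373.114] [[0.9997460950353936, -0.021280808500015277, -0.007407607648048574], [-0.0225082908367207, -0.9585916230866958, -0.2838934254110576], [-0.0010593890179462174, 0.2839880760482732, -0.958827226541523]] 342.71158215170533
{'xy': [339.5, 281.8], 'confidence': 0.91} [652.549 -81.218 124.   ]
[[649.819 -77.895 124.026]
 [652.137 -77.518 125.007]
 [654.547 -78.057 123.895]
 [649.781 -80.315 124.348]
 [652.153 -80.457 124.146]
 [654.502 -80.361 124.477]
 [649.783 -83.292 123.469]
 [652.118 -82.881 124.479]
 [654.525 -83.267 123.752]]
0.6 [247.5, 254.7, 348.9, 291.7] 435 [652.683 -76.15  128.257] [[647.378 -89.2   113.82 ]
 [658.484 -70.252 126.011]]
at [638.792 -48.292 215.274] [179.988  -0.025  88.756] t 3.775 w 40.28542023745971
slide [-0.1697, 0.0697, 0.2263] rot [0.0001, -0.0001, -0.0002] claw 40 rows>=0.9
slide [-0.0, 0.0, 0.36] rot [-0.0, -0.0, 0.0] claw 40 rows>=1.2
```

View pics/w1.png

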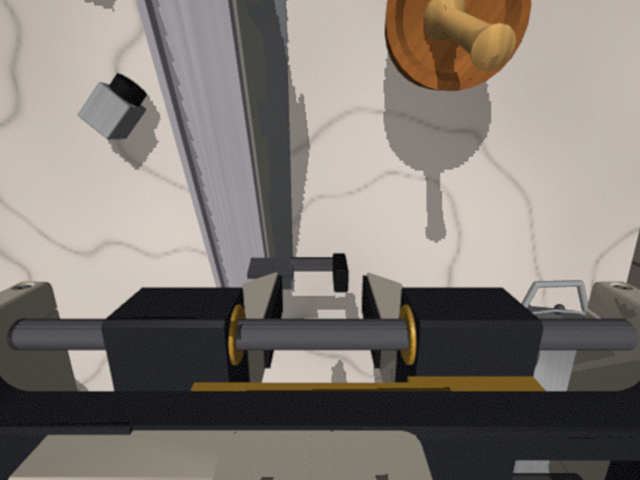

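servo_tool(slide=[[-0.16,0.07,0.226],[-0.16,0.07,0.226],[-0.16,0.07,0.586],[-0.16,0.07,0.586],[-0.16,0.07,0.586]], rot=[[0,0,0],[0,0,0],[0,0,0],[0,0,0],[0,0,0]], claw=[40,40,40,40,40])

```text
time: 4.4
tool_pos: [652.9, -82.0, 98.9]
tcp_rot: [3.141, -0.0, 1.548]
contact_force: [0.4, 0.0, -0.0]
grip_width: 40.0
```

servo_tool(slide=[[0,0,0],[0,0,0],[0,0,0],[0,0,0]], rot=[[0,0,0],[0,0,0],[0,0,0],[0,0,0]], claw=[5,5,5,5])

```text
time: 4.9
tool_pos: [652.9, -82.9, 98.4]
tcp_rot: [3.14, 0.0, 1.547]
contact_force: [-1.2, 0.7, 4.1]
grip_width: 11.8
```

servo_tool(slide=[[0,-0.06,0],[0,-0.12,0],[0,-0.165,0],[0,-0.165,0],[0,-0.165,0]], rot=[[0,0,0],[0,0,0],[0,0,0],[0,0,0],[0,0,0]], claw=[5,5,5,5,5])

```text
time: 5.52
tool_pos: [619.4, -82.2, 98.3]
tcp_rot: [-3.142, 0.0, 1.547]
contact_force: [-2.6, 0.1, 6.8]
grip_width: 11.5
```

servo_tool(slide=[[0,-0.01,0],[0,-0.02,0],[0,-0.02,0]], rot=[[0,0,0],[0,0,0],[0,0,0]], claw=[5,5,5])

```text
time: 5.9
tool_pos: [618.8, -82.2, 98.5]
tcp_rot: [3.134, 0.001, 1.547]
contact_force: [10.8, -0.2, 0.5]
grip_width: 12.0
```

servo_tool(slide=[[0,0.012,0],[0,0.012,0],[0,0.012,0],[0,0.012,-0.3],[0,0.012,-0.62]], rot=[[0,0,0],[0,0,0],[0,0,0],[0,0,0],[0,0,0]], claw=[26,26,26,26,26])

```text
time: 6.52
tool_pos: [617.2, -81.9, 220.5]
tcp_rot: [-3.139, -0.001, 1.547]
contact_force: [1.1, -0.7, -0.3]
grip_width: 26.0
```

```bash
sed -i 's/556.9,-129.4/557.5,-129.4/' h.py
python3 - <<'E'
from h import *
print(get_obs()['contact_force'])
c=cam('top','t2');P=cloud(c)
fr=np.zeros((480,640),bool);fr[180:215,345:372]=1
Q=P[fr];Q=Q[(Q[:,2]>112)&(Q[:,2]<127)];print('tab',len(Q),Q.mean(0) if len(Q) else '')
go(([490,285,200],down(-120),80))
E
```

```text
[ 1.078 -0.661 -0.303]
tab 0 
at [620.718 -82.691 231.074] [179.263   0.17   88.619] t 6.575 w 25.610058065831037
slide [0.6075, -0.2332, 0.047] rot [0.0, 0.0019, -0.2803] claw 80 rows>=4.7
slide [0.5663, 0.3199, 0.0508] rot [0.0, 0.0019, -0.2803] claw 80 rows>=4.7
slide [0.1135, 0.6403, 0.0529] rot [0.0, 0.0019, -0.2803] claw 80 rows>=4.7
```

Run:
```python
from h import *
go(([480,378,200],down(-120),80))
```

```text
at [620.718 -82.691 231.074] [179.263   0.17   88.619] t 6.575 w 25.610058065831037
slide [0.7621, -0.2536, 0.0463] rot [0.0, 0.0019, -0.2803] claw 80 rows>=4.7
slide [0.6805, 0.4262, 0.0509] rot [0.0, 0.0019, -0.2803] claw 80 rows>=4.7
slide [0.1043, 0.7959, 0.0533] rot [0.0, 0.0019, -0.2803] claw 80 rows>=4.7
```

servo_tool(slide=[[0.762,-0.254,0.046],[0.762,-0.254,0.046],[0.762,-0.254,0.046],[0.762,-0.254,0.046],[0.762,-0.254,0.046]], rot=[[0,0.002,-0.28],[0,0.002,-0.28],[0,0.002,-0.28],[0,0.002,-0.28],[0,0.002,-0.28]], claw=[80,80,80,80,80])

```text
time: 7.2
tool_pos: [570.4, 72.3, 210.6]
tcp_rot: [3.139, -0.006, 2.433]
contact_force: [0.2, -0.1, -0.4]
grip_width: 71.6
```

servo_tool(slide=[[0.68,0.426,0.05],[0.68,0.426,0.05],[0.68,0.426,0.05],[0.68,0.426,0.05],[0.68,0.426,0.05]], rot=[[0,0.002,-0.28],[0,0.002,-0.28],[0,0.002,-0.28],[0,0.002,-0.28],[0,0.002,-0.28]], claw=[80,80,80,80,80])

```text
time: 7.82
tool_pos: [523.4, 225.7, 201.4]
tcp_rot: [3.133, -0.008, -2.971]
contact_force: [0.7, 0.3, -0.8]
grip_width: 80.0
```

servo_tool(slide=[[0.104,0.796,0.053],[0.104,0.796,0.053],[0.104,0.796,0.053],[0.104,0.796,0.053],[0.104,0.796,0.053]], rot=[[0,0.002,-0.28],[0,0.002,-0.28],[0,0.002,-0.28],[0,0.002,-0.28],[0,0.002,-0.28]], claw=[80,80,80,80,80])

```text
time: 8.45
tool_pos: [476.7, 379.3, 192.1]
tcp_rot: [3.128, -0.004, -2.091]
contact_force: [-0.2, -0.7, 0.0]
grip_width: 80.0
```

```bash
cat >> h.py <<'E'
def tins(c,zmax=42,lo=26):
    """tin tops on the counter: contours of cloud points with 26<z<42; prints rect and dark end (cap)"""
    P=cloud(c); g=c['frame'].astype(int).sum(-1); out=[]
    m=((P[...,2]>lo)&(P[...,2]<zmax)&(c['depth']>0)).astype(np.uint8)
    n,L,st,_=cv2.connectedComponentsWithStats(m)
    for i in range(1,n):
        if st[i,4]<150: continue
        k=L==i; Q=P[k]; B=P[k&(g>180)]   # bright = steel body
        (x,y),(a,b),t=cv2.minAreaRect(Q[:,:2].astype(np.float32))
        if max(a,b)>75 or max(a,b)<36: continue
        if a<b: t+=90
        out.append(((x,y),(a,b),t)); d=P[k&(g<150)]
        print('tin rect',np.round([x,y,max(a,b),min(a,b),t],1),'n',len(Q),'bodymean',B[:,:2].mean(0) if len(B) else '','dark',len(d),d[:,:2].mean(0) if len(d) else '','px',st[i,:4])
    return out
E
python3 - <<'E'
from h import *
c=cam('wrist','w2');tins(c)
for m in mark_of('tin0_mid','wrist'): print(m,at_z(c,m['xy'],17))
c=cam('top');tins(c)
go(([452,316,110],down(-120),80))
E
```

```text
tin rect [434.5 218.1  40.6  34.   71. ] n 2008 bodymean [433.207 212.88 ] dark 558 [438.471 230.846] px [239   0  49  56]
tin rect [551.7 189.4  72.5  36.5  49.3] n 855 bodymean [552.643 187.879] dark 11 [550.766 206.184] px [101  13  53  97]
tin rect [449.6 329.2  53.   33.8  60.7] n 1801 bodymean [446.183 322.974] dark 71 [459.908 346.432] px [298 124  39  60]
tin rect [658.8 500.7  65.1  15.5 149.5] n 428 bodymean [644.366 513.365] dark 109 [666.871 497.198] px [204 379  59  12]
{'xy': [316.5, 146.4], 'confidence': 0.91} [446.956 323.012  17.   ]
tin rect [741.2 501.1  70.4  57.9 173.5] n 170 bodymean [729.73  501.872] dark 97 [732.382 487.074] px [ 74 141  31  31]
tin rect [446.6 322.5  45.   34.6  59.2] n 329 bodymean [445.538 320.108] dark 6 [445.539 314.455] px [149 282  25  23]
tin rect [441.6  59.   53.9  31.9  47. ] n 378 bodymean [436.965  53.987] dark 50 [454.732  73.329] px [274 286  27  27]
tin rect [431.5 208.5  54.1  33.8  71.3] n 398 bodymean [429.276 202.844] dark 56 [438.384 225.973] px [201 292  28  22]
tin rect [ 435.8 -201.    53.2   33.9   45.5] n 402 bodymean [ 431.365 -207.915] dark 100 [ 442.609 -188.446] px [400 292  27  27]
at [477.155 378.733 192.349] [ 179.215   -0.228 -120.304] t 8.6 w 79.80783200364154
slide [0.3326, -0.0553, 0.4124] rot [0.0044, -0.0013, -0.0017] claw 80 rows>=1.7
```

View pics/w2.png

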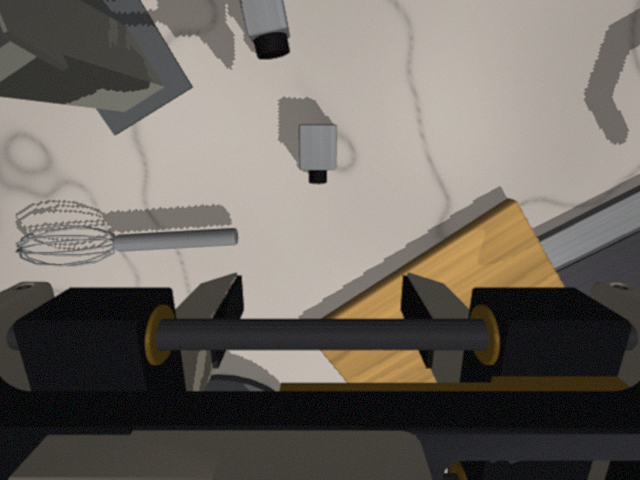

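Run:
```python
from h import *
go(([446.4,323.1,70],down(-119.3),60),([446.4,323.1,13],down(-119.3),60))
```

```text
at [477.155 378.733 192.349] [ 179.215   -0.228 -120.304] t 8.6 w 79.80783200364154
slide [0.3153, -0.016, 0.6128] rot [0.0044, -0.0012, -0.0056] claw 60 rows>=2.2
slide [-0.0, -0.0, 0.285] rot [0.0, -0.0, 0.0] claw 60 rows>=0.9
```

servo_tool(slide=[[0.315,-0.016,0.3],[0.315,-0.016,0.613],[0.315,-0.016,0.613],[0.315,-0.016,0.613]], rot=[[0.0044,-0.0012,-0.0056],[0.0044,-0.0012,-0.0056],[0.0044,-0.0012,-0.0056],[0.0044,-0.0012,-0.0056]], claw=[60,60,60,60])

```text
time: 9.1
tool_pos: [446.0, 322.3, 69.0]
tcp_rot: [3.14, -0.002, -2.083]
contact_force: [1.4, -0.7, 0.1]
grip_width: 60.0
```

Run:
```python
from h import *
go(([446.4,323.1,13],down(-119.3),60))
```

```text
at [445.955 322.348  69.01 ] [ 179.913   -0.136 -119.344] t 9.1 w 60.00618717102905
slide [-0.005, -0.0005, 0.28] rot [0.0005, -0.0008, -0.0002] claw 60 rows>=0.9
```

servo_tool(slide=[[-0.005,0,0.28],[-0.005,0,0.28],[-0.005,0,0.28],[-0.005,0,0.28],[-0.005,0,0.28]], rot=[[0,0,0],[0,0,0],[0,0,0],[0,0,0],[0,0,0]], claw=[60,60,25,25,25])

```text
time: 9.72
tool_pos: [448.2, 324.6, 15.9]
tcp_rot: [-3.14, 0.003, -2.08]
contact_force: [-1.5, -0.5, 0.5]
grip_width: 34.6
```

servo_tool(slide=[[0,0,0],[0,0,0],[0,0,-0.4],[0,0,-0.8],[0,0,-0.9]], rot=[[0,0,0],[0,0,0],[0,0,0],[0,0,0],[0,0,0]], claw=[25,25,25,25,25])

```text
time: 10.35
tool_pos: [447.2, 324.0, 197.0]
tcp_rot: [-3.14, 0.002, -2.08]
contact_force: [-0.6, -0.2, -1.3]
grip_width: 33.6
```

Run:
```python
from h import *
print(get_obs()['contact_force'])
go((chan(102,14)+Z*90,TILT,25))
```

```text
[-0.637 -0.212 -1.263]
at [447.236 324.036 197.007] [-179.933    0.097 -119.173] t 10.35 w 33.6050532696349
slide [0.4389, -0.4589, 0.0178] rot [-0.0536, 0.0136, 0.277] claw 25 rows>=4.8
slide [-0.0664, -0.6277, -0.0717] rot [-0.0536, 0.0136, 0.277] claw 25 rows>=4.8
slide [-0.5104, -0.3369, -0.172] rot [-0.0536, 0.0136, 0.277] claw 25 rows>=4.8
```

servo_tool(slide=[[0.439,-0.459,0.018],[0.439,-0.459,0.018],[0.439,-0.459,0.018],[0.439,-0.459,0.018],[0.439,-0.459,0.018]], rot=[[-0.0536,0.0136,0.277],[-0.0536,0.0136,0.277],[-0.0536,0.0136,0.277],[-0.0536,0.0136,0.277],[-0.0536,0.0136,0.277]], claw=[25,25,25,25,25])

```text
time: 10.98
tool_pos: [484.7, 202.2, 190.9]
tcp_rot: [3.01, -0.106, -2.951]
contact_force: [-0.2, 0.0, -0.2]
grip_width: 34.0
```

servo_tool(slide=[[-0.066,-0.628,-0.072],[-0.066,-0.628,-0.072],[-0.066,-0.628,-0.072],[-0.066,-0.628,-0.072],[-0.066,-0.628,-0.072]], rot=[[-0.0536,0.0136,0.277],[-0.0536,0.0136,0.277],[-0.0536,0.0136,0.277],[-0.0536,0.0136,0.277],[-0.0536,0.0136,0.277]], claw=[25,25,25,25,25])

```text
time: 11.6
tool_pos: [522.0, 80.7, 187.3]
tcp_rot: [3.007, -0.275, 2.46]
contact_force: [-0.2, -0.2, -1.4]
grip_width: 33.9
```

servo_tool(slide=[[-0.51,-0.337,-0.172],[-0.51,-0.337,-0.172],[-0.51,-0.337,-0.172],[-0.51,-0.337,-0.172],[-0.51,-0.337,-0.172]], rot=[[-0.0536,0.0136,0.277],[-0.0536,0.0136,0.277],[-0.0536,0.0136,0.277],[-0.0536,0.0136,0.277],[-0.0536,0.0136,0.277]], claw=[25,25,25,25,25])

```text
time: 12.22
tool_pos: [559.0, -40.6, 183.7]
tcp_rot: [-3.139, -0.383, 1.544]
contact_force: [0.9, -1.0, 0.2]
grip_width: 33.5
```

Run:
```python
from h import *
c=cam('top','t3');P=cloud(c)
c=cam('wrist','w3');tins(c)
c=cam('scene','s3'); cv2.imwrite('pics/s3c.png',cv2.resize(c['frame'][140:360,200:460,::-1],None,fx=2.6,fy=2.6,interpolation=cv2.INTER_CUBIC))
go((chan(104,14)+N*15,TILT,25),(chan(104,14),TILT,25))
```

```text
tin rect [432.1 210.9  55.1  34.8  72.1] n 1739 bodymean [430.27 204.24] dark 244 [440.54  223.639] px [165  14  46  56]
tin rect [711.6  92.1  68.4  16.1 125.2] n 263 bodymean [698.293 121.294] dark 245 [710.787  88.276] px [457 109  49  55]
tin rect [441.9  61.1  53.9  34.7  46.7] n 1839 bodymean [438.111  56.163] dark 288 [457.146  73.357] px [168 157  60  57]
at [558.967 -40.302 183.921] [-179.977  -21.922   88.94 ] t 12.375 w 33.83658157670944
slide [-0.1529, 0.0019, 0.3323] rot [-0.0004, 0.0004, 0.0006] claw 25 rows>=1.2
slide [-0.0, 0.0, 0.075] rot [0.0, 0.0, -0.0] claw 25 rows>=0.2
```

View pics/s3c.png

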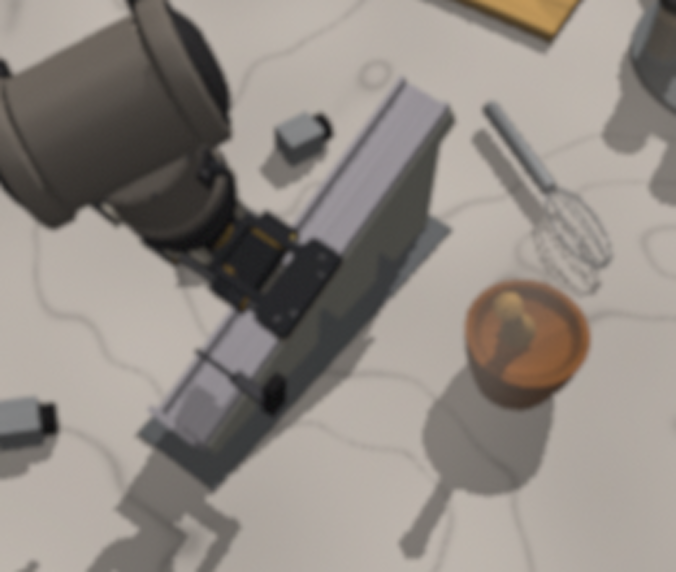

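Run:
```python
from h import *
c=cam('wrist');P=cloud(c).reshape(-1,3)
Q=P-FOOT; d=Q@UP; h=Q@N; w=Q@W
for a in range(130,330,20):
    k=(abs(d-a)<6)&(abs(w)<35); f=k&(abs(h)<4)&(abs(w)<12); r=k&(h>6)&(h<14)
    print(a,f.sum(),'floor h',np.median(h[f]),'wall w',np.percentile(w[r&(w<0)],[3,50,97]),np.percentile(w[r&(w>0)],[3,50,97]))
```

```text
130 1 floor h -1.6375724080106742 wall w [-24.944 -24.902 -24.175] [25.048 26.259 26.834]
150 479 floor h -0.12055215640839946 wall w [-24.493 -22.265 -20.023] [21.896 24.025 26.871]
170 513 floor h -0.14448246722286673 wall w [-24.692 -22.448 -19.98 ] [22.003 24.167 26.911]
190 532 floor h -0.11922734883292191 wall w [-24.908 -22.19  -19.916] [22.035 24.316 26.93 ]
210 575 floor h -0.16380014610009672 wall w [-24.829 -22.269 -20.076] [22.162 24.312 26.939]
230 624 floor h -0.16098877306323295 wall w [-24.447 -22.236 -19.843] [22.136 24.436 27.019]
250 685 floor h -0.07415457088554275 wall w [-24.484 -22.316 -19.846] [22.123 24.397 27.001]
270 725 floor h -0.16441846369095442 wall w [-24.592 -22.128 -19.952] [22.194 24.518 26.965]
290 784 floor h -0.14896741613200612 wall w [-24.547 -22.101 -19.806] [22.17  24.343 26.847]
  return _methods._mean(a, axis=axis, dtype=dtype,
  ret = ret.dtype.type(ret / rcount)
Traceback (most recent call last):
IndexError: index -1 is out of bounds for axis 0 with size 0
```

```bash
sed -i 's/557.5,-129.4/558.6,-129.4/' h.py
python3 - <<'E'
from h import *
for i in range(3):
    capture('scene');print(get_obs()['tool_pos'],get_obs()['tcp_rot'],get_obs()['contact_force'])
go((chan(103,16)+N*15,TILT,25),(chan(103,16),TILT,25))
E
```

```text
[559.314 -40.1   183.88 ] [-3.142 -0.383  1.553] [ 0.963 -0.07  -0.731]
[559.381 -40.027 183.82 ] [-3.141 -0.383  1.553] [ 0.238 -0.229 -0.933]
[559.384 -39.979 183.734] [-3.141 -0.383  1.552] [ 0.983 -0.425 -0.861]
at [559.384 -39.979 183.734] [-179.973  -21.927   88.946] t 12.575 w 33.83336510856056
slide [-0.159, 0.0053, 0.3209] rot [-0.0004, 0.0004, 0.0006] claw 25 rows>=1.1
slide [-0.0, 0.0, 0.075] rot [0.0, 0.0, 0.0] claw 25 rows>=0.2
```

servo_tool(slide=[[-0.1,0.005,0.17],[-0.159,0.005,0.321],[-0.159,0.005,0.321],[-0.159,0.005,0.321]], rot=[[0,0,0.0006],[0,0,0.0006],[0,0,0.0006],[0,0,0.0006]], claw=[25,25,25,25])

```text
time: 13.08
tool_pos: [560.8, -45.7, 113.3]
tcp_rot: [-3.142, -0.383, 1.549]
contact_force: [0.4, -0.8, -1.2]
grip_width: 33.5
```

Run:
```python
from h import *
capture('wrist')
print(get_obs()['contact_force'])
go((chan(102,16),TILT,25))
```

```text
[ 0.231 -0.031 -0.687]
at [561.017 -45.836 113.706] [179.949 -21.897  88.786] t 13.125 w 33.9257485923101
slide [-0.0061, -0.0036, 0.0819] rot [0.0004, 0.0006, -0.0002] claw 25 rows>=0.3
```

servo_tool(slide=[[-0.006,-0.003,0.06],[-0.006,-0.003,0.08],[-0.006,-0.003,0.08],[-0.006,-0.003,0.08]], rot=[[0,0,0],[0,0,0],[0,0,0],[0,0,0]], claw=[25,25,25,25])

```text
time: 13.62
tool_pos: [559.7, -41.0, 97.8]
tcp_rot: [-3.141, -0.382, 1.549]
contact_force: [-1.4, -1.3, 4.7]
grip_width: 33.5
```

servo_tool(slide=[[0,0,0.005],[0,0,0.005]], rot=[[0,0,0],[0,0,0]], claw=[25,25])

```text
time: 13.88
tool_pos: [559.7, -40.9, 97.8]
tcp_rot: [-3.141, -0.382, 1.549]
contact_force: [-4.9, -4.2, 12.1]
grip_width: 34.1
```

servo_tool(slide=[[0,0,0.005],[0,0,0.005]], rot=[[0,0,0],[0,0,0]], claw=[25,25])

```text
time: 14.12
tool_pos: [559.7, -41.0, 97.8]
tcp_rot: [3.141, -0.382, 1.55]
contact_force: [-7.7, -6.4, 19.7]
grip_width: 33.6
```

servo_tool(slide=[[0,0,-0.008],[0,0,-0.008],[0,0,-0.008],[0,0,-0.008],[0,0,-0.008]], rot=[[0,0,0],[0,0,0],[0,0,0],[0,0,0],[0,0,0]], claw=[25,60,60,60,60])

```text
time: 14.75
tool_pos: [559.5, -40.5, 96.3]
tcp_rot: [-3.139, -0.383, 1.548]
contact_force: [-0.5, -1.3, 0.9]
grip_width: 59.5
```

servo_tool(slide=[[0,0,-0.25],[0,0,-0.5],[0,0,-0.5]], rot=[[0,0,0],[0,0,0],[0,0,0]], claw=[60,60,60])

```text
time: 15.12
tool_pos: [560.7, -79.8, 192.7]
tcp_rot: [3.136, -0.38, 1.549]
contact_force: [0.3, 0.3, -0.7]
grip_width: 59.9
```

```bash
cat >> h.py <<'E'
def channel(c):
    P=cloud(c).reshape(-1,3); Q=P-FOOT; d=Q@UP; h=Q@N; w=Q@W
    k=(h>28)&(h<42)&(abs(w)<24)&(d>0)&(d<345); 
    hist=[(a,int((k&(abs(d-a)<4)).sum())) for a in range(8,345,8)]
    print([x for x in hist if x[1]>3]); 
    if k.sum(): print('w',np.percentile(w[k],[3,97]),'d',np.percentile(d[k],[1,99]))
E
python3 - <<'E'
from h import *
c=cam('wrist','w4');channel(c);tins(c)
c=cam('top','t4');tins(c);channel(c)
E
```

```text
[(56, 95), (64, 375), (80, 280), (88, 437), (96, 457), (104, 478), (112, 478), (120, 180)]
w [-16.404  16.195] d [ 58.852 117.699]
tin rect [429.6 203.4  40.2  34.7  71.6] n 1208 bodymean [429.724 199.865] dark 101 [433.559 191.298] px [167   0  44  37]
tin rect [441.9  60.9  54.   34.6  47.7] n 1733 bodymean [437.941  55.988] dark 277 [457.197  71.716] px [169 121  59  55]
tin rect [737.2 488.2  74.3  36.7 164.7] n 187 bodymean [728.981 496.167] dark 75 [736.988 483.021] px [ 83 140  22  34]
tin rect [441.4  58.9  53.8  31.9  47. ] n 380 bodymean [437.447  54.606] dark 46 [455.302  72.894] px [275 286  26  27]
tin rect [431.3 208.1  54.7  34.   70.9] n 386 bodymean [429.299 202.576] dark 44 [438.646 226.683] px [201 292  28  22]
[(56, 6), (64, 11), (72, 7), (80, 62), (88, 68), (96, 59), (104, 70), (112, 73)]
w [-16.437  16.062] d [ 59.061 115.265]
```

View pics/w4.png

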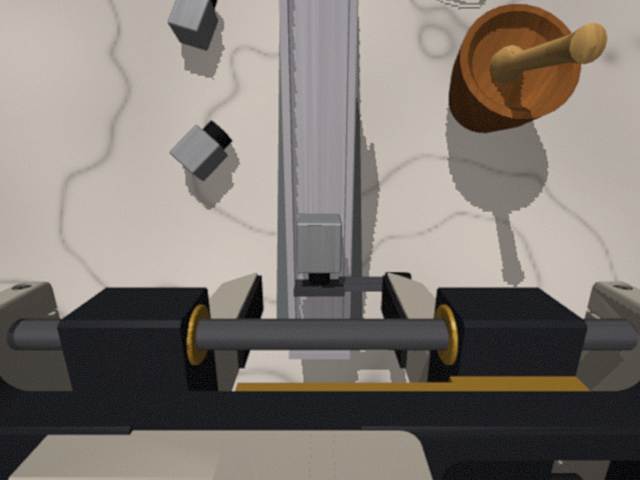

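Run:
```python
from h import *
go(([437.4,55.8,110],down(-132.6),60),([437.4,55.8,14],down(-132.6),60))
```

```text
at [558.703 -77.945 189.069] [-179.892  -21.941   88.682] t 15.225 w 60.090727215662426
slide [0.1532, -0.2069, 0.2042] rot [0.0489, -0.0187, -0.2529] claw 60 rows>=4.3
slide [0.2539, -0.0021, 0.2085] rot [0.0489, -0.0187, -0.2529] claw 60 rows>=4.3
slide [0.178, 0.2111, 0.178] rot [0.0489, -0.0187, -0.2529] claw 60 rows>=4.3
slide [0.0, -0.0, 0.48] rot [0.0, 0.0, 0.0] claw 60 rows>=1.5
```

servo_tool(slide=[[0.153,-0.207,0.204],[0.153,-0.207,0.204],[0.153,-0.207,0.204],[0.153,-0.207,0.204],[0.153,-0.207,0.204]], rot=[[0.0489,-0.0187,-0.253],[0.0489,-0.0187,-0.253],[0.0489,-0.0187,-0.253],[0.0489,-0.0187,-0.253],[0.0489,-0.0187,-0.253]], claw=[60,60,60,60,60])

```text
time: 15.85
tool_pos: [517.6, -32.2, 161.3]
tcp_rot: [3.023, -0.273, 2.388]
contact_force: [0.4, 0.8, -0.0]
grip_width: 60.4
```

servo_tool(slide=[[0.254,-0.002,0.208],[0.254,-0.002,0.208],[0.254,-0.002,0.208],[0.254,-0.002,0.208],[0.254,-0.002,0.208]], rot=[[0.0489,-0.0187,-0.253],[0.0489,-0.0187,-0.253],[0.0489,-0.0187,-0.253],[0.0489,-0.0187,-0.253],[0.0489,-0.0187,-0.253]], claw=[60,60,60,60,60])

```text
time: 16.48
tool_pos: [476.7, 12.2, 135.2]
tcp_rot: [3.024, -0.113, -3.098]
contact_force: [-0.1, 0.4, -0.8]
grip_width: 60.0
```

servo_tool(slide=[[0.178,0.211,0.178],[0.178,0.211,0.178],[0.178,0.211,0.178],[0.178,0.211,0.178],[0.178,0.211,0.178]], rot=[[0.0489,-0.0187,-0.253],[0.0489,-0.0187,-0.253],[0.0489,-0.0187,-0.253],[0.0489,-0.0187,-0.253],[0.0489,-0.0187,-0.253]], claw=[60,60,60,60,60])

```text
time: 17.1
tool_pos: [435.8, 56.5, 108.9]
tcp_rot: [3.139, -0.002, -2.309]
contact_force: [-0.5, -1.0, -0.0]
grip_width: 59.8
```

Run:
```python
from h import *
c=cam('top');tins(c);c=cam('wrist');tins(c)
go(([437.4,55.8,14],down(-132.6),60))
```

```text
tin rect [719.7 507.6  73.8  41.5 118.9] n 161 bodymean [712.626 517.797] dark 100 [720.996 502.153] px [ 69 150  31  30]
tin rect [635.8 602.8  49.6  46.8 110.8] n 153 bodymean [632.585 592.811] dark 69 [652.326 605.151] px [ 24 187  28  22]
tin rect [ 435.8 -200.9   53.2   34.5   45. ] n 402 bodymean [ 431.067 -205.638] dark 67 [ 449.818 -186.027] px [399 292  28  27]
tin rect [534.7 -88.5  72.5   9.1  87.3] n 1245 bodymean [531.768 -93.934] dark 0  px [ 18 142  92  84]
tin rect [442.2  61.2  54.6  33.9  46.6] n 3095 bodymean [437.038  55.642] dark 435 [455.946  75.673] px [295 214  48  73]
tin rect [538.7  -5.4  39.2   2.5  88.7] n 634 bodymean [538.397  -8.353] dark 1 [539.217   7.725] px [135 251  50  37]
at [435.967  56.33  109.151] [ 179.855   -0.082 -132.467] t 17.2 w 60.14973542824588
slide [-0.0036, -0.0083, 0.4757] rot [0.0008, -0.0005, 0.0007] claw 60 rows>=1.5
```

servo_tool(slide=[[-0.004,-0.008,0.28],[-0.004,-0.008,0.476],[-0.004,-0.008,0.476],[-0.004,-0.008,0.476],[-0.004,-0.008,0.476]], rot=[[0.0008,-0.0005,0.0007],[0.0008,-0.0005,0.0007],[0.0008,-0.0005,0.0007],[0.0008,-0.0005,0.0007],[0.0008,-0.0005,0.0007]], claw=[60,60,60,25,25])

```text
time: 17.82
tool_pos: [440.3, 55.2, 16.5]
tcp_rot: [-3.137, 0.004, -2.316]
contact_force: [0.2, -0.1, -0.4]
grip_width: 44.2
```

servo_tool(slide=[[0,0,0],[0,0,0],[0,0,-0.4],[0,0,-0.8],[0,0,-0.95]], rot=[[0,0,0],[0,0,0],[0,0,0],[0,0,0],[0,0,0]], claw=[25,25,25,25,25])

```text
time: 18.45
tool_pos: [438.2, 55.2, 204.9]
tcp_rot: [-3.139, 0.002, -2.316]
contact_force: [1.7, -0.7, -1.6]
grip_width: 33.9
```

Run:
```python
from h import *
print(get_obs()['contact_force'])
go((chan(157,16)+Z*70,TILT,25))
```

```text
[ 1.716 -0.733 -1.593]
at [438.197  55.246 204.95 ] [-179.845    0.127 -132.686] t 18.45 w 33.8844421797075
slide [-0.084, -0.2019, 0.0279] rot [-0.0489, 0.0191, 0.2526] claw 25 rows>=4.3
slide [-0.2043, -0.0827, -0.0044] rot [-0.0489, 0.0191, 0.2526] claw 25 rows>=4.3
slide [-0.2009, 0.0891, -0.0167] rot [-0.0489, 0.0191, 0.2526] claw 25 rows>=4.3
```

servo_tool(slide=[[-0.084,-0.202,0.028],[-0.084,-0.202,0.028],[-0.084,-0.202,0.028],[-0.084,-0.202,0.028],[-0.084,-0.202,0.028]], rot=[[-0.0489,0.0191,0.2526],[-0.0489,0.0191,0.2526],[-0.0489,0.0191,0.2526],[-0.0489,0.0191,0.2526],[-0.0489,0.0191,0.2526]], claw=[25,25,25,25,25])

```text
time: 19.08
tool_pos: [479.8, 39.9, 197.3]
tcp_rot: [3.026, -0.109, -3.108]
contact_force: [0.5, -0.8, -0.9]
grip_width: 34.0
```

servo_tool(slide=[[-0.204,-0.083,-0.004],[-0.204,-0.083,-0.004],[-0.204,-0.083,-0.004],[-0.204,-0.083,-0.004],[-0.204,-0.083,-0.004]], rot=[[-0.0489,0.0191,0.2526],[-0.0489,0.0191,0.2526],[-0.0489,0.0191,0.2526],[-0.0489,0.0191,0.2526],[-0.0489,0.0191,0.2526]], claw=[25,25,25,25,25])

```text
time: 19.7
tool_pos: [520.6, 24.7, 191.7]
tcp_rot: [3.022, -0.27, 2.38]
contact_force: [0.5, 0.3, -0.8]
grip_width: 33.7
```

servo_tool(slide=[[-0.201,0.089,-0.017],[-0.201,0.089,-0.017],[-0.201,0.089,-0.017],[-0.201,0.089,-0.017],[-0.201,0.089,-0.017]], rot=[[-0.0489,0.0191,0.2526],[-0.0489,0.0191,0.2526],[-0.0489,0.0191,0.2526],[-0.0489,0.0191,0.2526],[-0.0489,0.0191,0.2526]], claw=[25,25,25,25,25])

```text
time: 20.32
tool_pos: [561.5, 9.8, 186.3]
tcp_rot: [-3.14, -0.384, 1.546]
contact_force: [-0.5, 0.1, -0.9]
grip_width: 33.6
```

Run:
```python
from h import *
c=cam('scene','s5'); cv2.imwrite('pics/s5c.png',cv2.resize(c['frame'][140:360,200:460,::-1],None,fx=2.6,fy=2.6,interpolation=cv2.INTER_CUBIC))
tins(c)
print(get_obs()['contact_force'])
go((chan(157,16)+N*14,TILT,25))
```

```text
tin rect [434.  207.1  53.1  35.4  68.2] n 190 bodymean [433.725 203.397] dark 9 [445.538 225.49 ] px [308 183  20  16]
tin rect [ 437.3 -202.3   53.6   36.6   48.9] n 315 bodymean [ 434.095 -206.896] dark 36 [ 453.974 -188.747] px [196 293  25  16]
[ 0.275  0.668 -0.612]
at [561.434   9.836 186.41 ] [-179.881  -22.      88.521] t 20.375 w 33.73838039322829
slide [-0.1255, 0.0007, 0.2447] rot [-0.0, 0.0, -0.0016] claw 25 rows>=0.9
```

servo_tool(slide=[[-0.09,0.001,0.15],[-0.126,0.001,0.245],[-0.126,0.001,0.245],[-0.126,0.001,0.245]], rot=[[0,0,-0.0016],[0,0,-0.0016],[0,0,-0.0016],[0,0,-0.0016]], claw=[25,25,25,25])

```text
time: 20.88
tool_pos: [562.4, 5.0, 132.3]
tcp_rot: [3.139, -0.383, 1.557]
contact_force: [0.7, 0.5, -0.9]
grip_width: 33.5
```

Run:
```python
from h import *
capture('scene')
print(get_obs()['contact_force'])
go((chan(156,15.5),TILT,25))
```

```text
[-0.332 -0.487 -0.82 ]
at [562.567   4.943 132.515] [179.811 -21.96   89.204] t 20.925 w 33.967788520089805
slide [-0.0069, -0.0062, 0.0765] rot [0.0003, 0.0002, 0.0019] claw 25 rows>=0.2
```

servo_tool(slide=[[-0.007,-0.006,0.05],[-0.007,-0.006,0.073],[-0.007,-0.006,0.073],[-0.007,-0.006,0.073]], rot=[[0,0,0.002],[0,0,0.002],[0,0,0.002],[0,0,0.002]], claw=[25,25,25,25])

```text
time: 21.42
tool_pos: [561.0, 8.9, 118.4]
tcp_rot: [-3.142, -0.383, 1.55]
contact_force: [-2.6, -3.8, 7.5]
grip_width: 33.6
```

servo_tool(slide=[[0,0,0.007],[0,0,0.007],[0,0,0.007]], rot=[[0,0,0],[0,0,0],[0,0,0]], claw=[25,25,25])

```text
time: 21.8
tool_pos: [561.0, 8.9, 118.3]
tcp_rot: [3.141, -0.383, 1.55]
contact_force: [-5.9, -7.2, 18.2]
grip_width: 33.8
```

servo_tool(slide=[[0,0,-0.008],[0,0,-0.008],[0,0,-0.008],[0,0,-0.008],[0,0,-0.008]], rot=[[0,0,0],[0,0,0],[0,0,0],[0,0,0],[0,0,0]], claw=[25,60,60,60,60])

```text
time: 22.42
tool_pos: [560.8, 9.3, 117.3]
tcp_rot: [-3.14, -0.384, 1.549]
contact_force: [-0.5, 0.2, 0.3]
grip_width: 59.8
```

servo_tool(slide=[[0,0,-0.25],[0,0,-0.4],[0,0,-0.4]], rot=[[0,0,0],[0,0,0],[0,0,0]], claw=[60,60,60])

```text
time: 22.8
tool_pos: [561.4, -21.8, 193.6]
tcp_rot: [3.138, -0.382, 1.55]
contact_force: [0.6, 0.0, 0.1]
grip_width: 60.0
```

Run:
```python
from h import *
c=cam('wrist','w5');channel(c);tins(c)
c=cam('top','t5');tins(c);channel(c)
```

```text
[(56, 102), (64, 449), (104, 121), (112, 461), (120, 416), (128, 239), (136, 454), (144, 513), (152, 532), (160, 555), (168, 639)]
w [-15.915  16.172] d [ 59.105 171.537]
tin rect [432.1 210.8  54.9  35.2  70.8] n 1669 bodymean [430.348 204.432] dark 227 [440.355 224.194] px [167  35  45  56]
tin rect [711.4  93.   67.8  16.3 125.4] n 198 bodymean [710.424 103.817] dark 172 [708.804  90.129] px [452 132  45  55]
tin rect [642.3 585.4  67.1  36.2  65.4] n 206 bodymean [639.558 577.619] dark 37 [657.019 594.788] px [ 31 187  32  23]
tin rect [431.4 208.   54.4  34.   70.8] n 393 bodymean [429.247 202.496] dark 49 [438.457 226.618] px [201 292  28  22]
[(120, 10), (136, 32), (144, 64), (152, 65), (160, 73), (168, 56)]
w [-16.201  15.974] d [118.425 169.334]
```

Run:
```python
from h import *
go(([429.8,204.3,110],down(-109.1),60))
```

```text
at [559.904 -20.57  191.033] [-179.874  -22.007   88.722] t 22.9 w 60.015515673653915
slide [0.2192, -0.1684, 0.1982] rot [0.043, -0.007, -0.2214] claw 60 rows>=3.8
slide [0.2712, 0.0379, 0.2018] rot [0.043, -0.007, -0.2214] claw 60 rows>=3.8
slide [0.1789, 0.2282, 0.1779] rot [0.043, -0.007, -0.2214] claw 60 rows>=3.8
slide [-0.0131, 0.3107, 0.138] rot [0.043, -0.007, -0.2214] claw 60 rows>=3.8
```

Run:
```python
from h import *
go(([429.8,204.3,200],down(-109.1),60))
```

```text
at [559.904 -20.57  191.033] [-179.874  -22.007   88.722] t 22.9 w 60.015515673653915
slide [0.2614, -0.1687, 0.0939] rot [0.043, -0.007, -0.2214] claw 60 rows>=3.8
slide [0.3063, 0.0509, 0.0957] rot [0.043, -0.007, -0.2214] claw 60 rows>=3.8
slide [0.2002, 0.2465, 0.0689] rot [0.043, -0.007, -0.2214] claw 60 rows>=3.8
slide [-0.0058, 0.3238, 0.0265] rot [0.043, -0.007, -0.2214] claw 60 rows>=3.8
```

servo_tool(slide=[[0.261,-0.169,0.094],[0.261,-0.169,0.094],[0.261,-0.169,0.094],[0.261,-0.169,0.094],[0.261,-0.169,0.094]], rot=[[0.043,-0.007,-0.2214],[0.043,-0.007,-0.2214],[0.043,-0.007,-0.2214],[0.043,-0.007,-0.2214],[0.043,-0.007,-0.2214]], claw=[60,60,60,60,60])

```text
time: 23.52
tool_pos: [527.1, 36.3, 192.4]
tcp_rot: [3.021, -0.319, 2.287]
contact_force: [0.2, 0.5, 0.2]
grip_width: 60.1
```

servo_tool(slide=[[0.306,0.051,0.096],[0.306,0.051,0.096],[0.306,0.051,0.096],[0.306,0.051,0.096],[0.306,0.051,0.096]], rot=[[0.043,-0.007,-0.2214],[0.043,-0.007,-0.2214],[0.043,-0.007,-0.2214],[0.043,-0.007,-0.2214],[0.043,-0.007,-0.2214]], claw=[60,60,60,60,60])

```text
time: 24.15
tool_pos: [494.7, 92.1, 195.3]
tcp_rot: [2.975, -0.191, 2.993]
contact_force: [-0.2, 0.3, -0.2]
grip_width: 59.7
```

servo_tool(slide=[[0.2,0.246,0.069],[0.2,0.246,0.069],[0.2,0.246,0.069],[0.2,0.246,0.069],[0.2,0.246,0.069]], rot=[[0.043,-0.007,-0.2214],[0.043,-0.007,-0.2214],[0.043,-0.007,-0.2214],[0.043,-0.007,-0.2214],[0.043,-0.007,-0.2214]], claw=[60,60,60,60,60])

```text
time: 24.78
tool_pos: [462.2, 147.9, 197.8]
tcp_rot: [3.024, -0.066, -2.602]
contact_force: [0.1, 0.4, -0.0]
grip_width: 59.7
```

servo_tool(slide=[[-0.006,0.324,0.026],[-0.006,0.324,0.026],[-0.006,0.324,0.026],[-0.006,0.324,0.026],[-0.006,0.324,0.026]], rot=[[0.043,-0.007,-0.2214],[0.043,-0.007,-0.2214],[0.043,-0.007,-0.2214],[0.043,-0.007,-0.2214],[0.043,-0.007,-0.2214]], claw=[60,60,60,60,60])

```text
time: 25.4
tool_pos: [429.8, 203.8, 200.2]
tcp_rot: [3.141, 0.0, -1.911]
contact_force: [-0.4, 0.0, 0.4]
grip_width: 60.0
```

Run:
```python
from h import *
c=cam('wrist');tins(c)
c=cam('scene','s6');tins(c);channel(c)
go(([429.8,204.3,70],down(-109.1),60),([429.8,204.3,14],down(-109.1),60))
```

```text
tin rect [539.7   6.6  59.2  19.   69.7] n 701 bodymean [539.565   6.248] dark 0  px [101   0  40  81]
tin rect [540.7  93.4  55.9   3.1  87. ] n 464 bodymean [540.721  92.624] dark 0  px [150 111  35  62]
tin rect [704.2  95.7  37.7   6.5 123.8] n 205 bodymean [699.013 107.206] dark 194 [704.428  95.239] px [  0 193  27  27]
tin rect [432.3 211.1  54.   33.6  71. ] n 1724 bodymean [429.899 204.622] dark 247 [438.405 230.129] px [305 193  35  54]
tin rect [547.2 170.6  65.3  29.4 119.6] n 409 bodymean [543.824 175.287] dark 0  px [162 199  57  56]
tin rect [433.4 206.5  55.6  36.6  71.1] n 210 bodymean [431.494 201.481] dark 7 [442.671 226.855] px [305 183  22  16]
tin rect [ 436.5 -201.7   53.6   36.3   48.9] n 311 bodymean [ 433.717 -206.618] dark 35 [ 452.936 -188.107] px [196 293  25  16]
[(56, 40), (64, 4), (72, 14), (80, 53), (88, 55), (96, 57), (104, 56), (112, 50), (120, 26), (128, 42), (136, 56), (144, 56), (152, 54), (160, 54), (168, 29)]
w [-14.563  17.994] d [ 56.079 167.363]
at [430.258 203.744 200.284] [ 179.984    0.013 -109.483] t 25.5 w 60.00584749962919
slide [-0.0017, 0.0029, 0.6514] rot [0.0001, 0.0001, -0.0021] claw 60 rows>=2.1
slide [-0.0, -0.0, 0.28] rot [-0.0, -0.0, 0.0] claw 60 rows>=0.9
```

servo_tool(slide=[[-0.003,0.002,0.3],[-0.003,0.002,0.6],[-0.003,0.002,0.8],[-0.003,0.002,0.931],[-0.003,0.002,0.931]], rot=[[0,0,-0.002],[0,0,-0.002],[0,0,-0.002],[0,0,-0.002],[0,0,-0.002]], claw=[60,60,60,60,60])

```text
time: 26.12
tool_pos: [429.1, 203.9, 12.5]
tcp_rot: [3.138, -0.002, -1.902]
contact_force: [0.7, -0.1, 1.4]
grip_width: 59.6
```

servo_tool(slide=[[0,0,0],[0,0,0],[0,0,0],[0,0,0]], rot=[[0,0,0],[0,0,0],[0,0,0],[0,0,0]], claw=[25,25,25,25])

```text
time: 26.62
tool_pos: [430.7, 204.8, 15.1]
tcp_rot: [-3.139, 0.001, -1.898]
contact_force: [-0.1, -0.7, 7.3]
grip_width: 33.9
```

servo_tool(slide=[[0,0,-0.3],[0,0,-0.6],[0,0,-0.9],[0,0,-1],[0,0,-1]], rot=[[0,0,0],[0,0,0],[0,0,0],[0,0,0],[0,0,0]], claw=[25,25,25,25,25])

```text
time: 27.25
tool_pos: [430.6, 204.9, 215.7]
tcp_rot: [-3.138, 0.002, -1.898]
contact_force: [-0.2, -0.5, -1.4]
grip_width: 33.7
```

Run:
```python
from h import *
print(get_obs()['contact_force'])
go((chan(211,16)+Z*60,TILT,25))
```

```text
[-0.221 -0.468 -1.431]
at [430.613 204.891 215.728] [-179.773    0.134 -108.758] t 27.25 w 33.69604207766382
slide [0.1183, -0.2141, 0.0216] rot [-0.0429, 0.0072, 0.2219] claw 25 rows>=3.8
slide [-0.0474, -0.2408, -0.0096] rot [-0.0429, 0.0072, 0.2219] claw 25 rows>=3.8
slide [-0.1895, -0.1511, -0.04] rot [-0.0429, 0.0072, 0.2219] claw 25 rows>=3.8
slide [-0.2391, 0.0115, -0.0548] rot [-0.0429, 0.0072, 0.2219] claw 25 rows>=3.8
```

servo_tool(slide=[[0.118,-0.214,0.022],[0.118,-0.214,0.022],[0.118,-0.214,0.022],[0.118,-0.214,0.022],[0.118,-0.214,0.022]], rot=[[-0.0429,0.0072,0.2219],[-0.0429,0.0072,0.2219],[-0.0429,0.0072,0.2219],[-0.0429,0.0072,0.2219],[-0.0429,0.0072,0.2219]], claw=[25,25,25,25,25])

```text
time: 27.88
tool_pos: [462.4, 168.1, 208.0]
tcp_rot: [3.024, -0.068, -2.592]
contact_force: [-0.3, -0.1, -0.4]
grip_width: 34.1
```

servo_tool(slide=[[-0.047,-0.241,-0.01],[-0.047,-0.241,-0.01],[-0.047,-0.241,-0.01],[-0.047,-0.241,-0.01],[-0.047,-0.241,-0.01]], rot=[[-0.0429,0.0072,0.2219],[-0.0429,0.0072,0.2219],[-0.0429,0.0072,0.2219],[-0.0429,0.0072,0.2219],[-0.0429,0.0072,0.2219]], claw=[25,25,25,25,25])

```text
time: 28.5
tool_pos: [495.4, 132.0, 204.7]
tcp_rot: [2.977, -0.191, 3.002]
contact_force: [-0.8, 0.1, -0.9]
grip_width: 33.7
```

servo_tool(slide=[[-0.19,-0.151,-0.04],[-0.19,-0.151,-0.04],[-0.19,-0.151,-0.04],[-0.19,-0.151,-0.04],[-0.19,-0.151,-0.04]], rot=[[-0.0429,0.0072,0.2219],[-0.0429,0.0072,0.2219],[-0.0429,0.0072,0.2219],[-0.0429,0.0072,0.2219],[-0.0429,0.0072,0.2219]], claw=[25,25,25,25,25])

```text
time: 29.12
tool_pos: [528.5, 96.1, 201.0]
tcp_rot: [3.022, -0.316, 2.294]
contact_force: [-0.9, -0.4, -1.3]
grip_width: 33.3
```

servo_tool(slide=[[-0.239,0.012,-0.055],[-0.239,0.012,-0.055],[-0.239,0.012,-0.055],[-0.239,0.012,-0.055],[-0.239,0.012,-0.055]], rot=[[-0.0429,0.0072,0.2219],[-0.0429,0.0072,0.2219],[-0.0429,0.0072,0.2219],[-0.0429,0.0072,0.2219],[-0.0429,0.0072,0.2219]], claw=[25,25,25,25,25])

```text
time: 29.75
tool_pos: [561.5, 60.2, 197.0]
tcp_rot: [-3.139, -0.382, 1.555]
contact_force: [0.3, 0.6, -0.7]
grip_width: 33.8
```

Run:
```python
from h import *
capture('scene')
print(get_obs()['contact_force'])
go((chan(211,16)+N*14,TILT,25))
```

```text
[ 0.185 -0.269 -0.549]
at [561.763  60.26  197.12 ] [-179.852  -21.879   89.157] t 29.8 w 34.1831241904565
slide [-0.1089, 0.0039, 0.2001] rot [-0.0015, 0.0007, 0.0017] claw 25 rows>=0.7
```

servo_tool(slide=[[-0.08,0.004,0.12],[-0.109,0.004,0.2],[-0.109,0.004,0.2],[-0.109,0.004,0.2]], rot=[[-0.0015,0.0007,0.0017],[-0.0015,0.0007,0.0017],[-0.0015,0.0007,0.0017],[-0.0015,0.0007,0.0017]], claw=[25,25,25,25])

```text
time: 30.3
tool_pos: [562.9, 54.9, 152.4]
tcp_rot: [-3.141, -0.385, 1.545]
contact_force: [-0.6, 0.4, -0.6]
grip_width: 33.6
```

Run:
```python
from h import *
capture('scene')
print(get_obs()['contact_force'])
go((chan(210,15.5),TILT,25))
```

```text
[-0.977  0.494 -1.523]
at [562.972  54.797 152.689] [-179.988  -22.031   88.489] t 30.35 w 34.049217507827414
slide [-0.0059, -0.0032, 0.0766] rot [0.0006, -0.0002, -0.0018] claw 25 rows>=0.2
```

servo_tool(slide=[[-0.006,-0.003,0.05],[-0.006,-0.003,0.073],[-0.006,-0.003,0.073],[-0.006,-0.003,0.073]], rot=[[0,0,-0.002],[0,0,-0.002],[0,0,-0.002],[0,0,-0.002]], claw=[25,25,25,25])

```text
time: 30.85
tool_pos: [561.8, 59.2, 137.7]
tcp_rot: [3.141, -0.385, 1.549]
contact_force: [-0.3, -0.3, -0.8]
grip_width: 33.8
```

servo_tool(slide=[[0,0,0.005],[0,0,0.005],[0,0,0.005]], rot=[[0,0,0],[0,0,0],[0,0,0]], claw=[25,25,25])

```text
time: 31.22
tool_pos: [562.1, 59.2, 137.6]
tcp_rot: [3.14, -0.385, 1.55]
contact_force: [-1.5, -2.0, 6.5]
grip_width: 33.8
```

Seated. Release and retreat, then look at the far tin.

servo_tool(slide=[[0,0,-0.005],[0,0,-0.005],[0,0,-0.005],[0,0,-0.005],[0,0,-0.005]], rot=[[0,0,0],[0,0,0],[0,0,0],[0,0,0],[0,0,0]], claw=[25,60,60,60,60])

```text
time: 31.85
tool_pos: [561.9, 59.1, 137.8]
tcp_rot: [3.141, -0.385, 1.549]
contact_force: [0.1, -0.3, 0.0]
grip_width: 59.6
```

servo_tool(slide=[[0,0,-0.25],[0,0,-0.4],[0,0,-0.4]], rot=[[0,0,0],[0,0,0],[0,0,0]], claw=[60,60,60])

```text
time: 32.22
tool_pos: [562.4, 28.1, 214.1]
tcp_rot: [3.136, -0.383, 1.55]
contact_force: [-0.3, 0.5, -0.1]
grip_width: 60.3
```

Run:
```python
from h import *
c=cam('wrist','w7');channel(c)
c=cam('scene','s7');tins(c);channel(c)
c=cam('top','t7');tins(c);channel(c)
go(([480,-140,220],down(-134),60),)
```

```text
[(104, 186), (112, 403), (120, 381), (128, 174), (160, 237), (168, 580), (176, 263), (184, 255), (192, 496), (200, 514), (208, 539), (216, 555), (224, 501)]
w [-15.582  15.692] d [105.083 225.555]
tin rect [ 437.1 -201.7   53.5   38.1   49.4] n 314 bodymean [ 434.07 -207.11] dark 36 [ 453.797 -188.866] px [196 293  25  17]
[(56, 40), (72, 14), (80, 56), (88, 56), (96, 55), (104, 55), (112, 47), (120, 27), (128, 42), (136, 56), (144, 55), (152, 55), (160, 56), (168, 40), (176, 26), (184, 49), (192, 19)]
w [-14.612  17.978] d [ 56.243 189.554]
tin rect [ 431.2 -205.8   40.3   34.2   45.3] n 306 bodymean [ 430.69  -207.335] dark 0  px [405 295  22  24]
[(56, 43), (64, 34), (80, 17), (88, 16), (96, 15), (104, 11), (184, 17), (200, 41), (208, 70), (216, 75), (224, 36)]
w [-17.244  15.945] d [  1.179 222.988]
at [560.575  29.481 210.891] [-179.907  -22.076   88.738] t 32.375 w 59.81992347080659
slide [-0.2587, -0.1282, -0.1211] rot [0.0487, -0.0193, -0.2503] claw 60 rows>=4.3
slide [-0.0913, -0.2897, -0.076] rot [0.0487, -0.0193, -0.2503] claw 60 rows>=4.3
slide [0.1411, -0.2777, -0.0317] rot [0.0487, -0.0193, -0.2503] claw 60 rows>=4.3
```

Run:
```python
from h import *
go(([431,-206,200],down(-134.7),60),)
```

```text
at [560.575  29.481 210.891] [-179.907  -22.076   88.738] t 32.375 w 59.81992347080659
slide [-0.3748, -0.2075, -0.1321] rot [0.0485, -0.0196, -0.249] claw 60 rows>=4.3
slide [-0.1188, -0.4274, -0.065] rot [0.0485, -0.0196, -0.249] claw 60 rows>=4.3
slide [0.2177, -0.3919, -0.0022] rot [0.0485, -0.0196, -0.249] claw 60 rows>=4.3
```

servo_tool(slide=[[-0.375,-0.207,-0.132],[-0.375,-0.207,-0.132],[-0.375,-0.207,-0.132],[-0.375,-0.207,-0.132],[-0.375,-0.207,-0.132]], rot=[[0.0485,-0.0196,-0.249],[0.0485,-0.0196,-0.249],[0.0485,-0.0196,-0.249],[0.0485,-0.0196,-0.249],[0.0485,-0.0196,-0.249]], claw=[60,60,60,60,60])

```text
time: 33.0
tool_pos: [517.7, -48.6, 206.9]
tcp_rot: [3.024, -0.272, 2.375]
contact_force: [-0.3, -0.1, 0.4]
grip_width: 60.0
```

servo_tool(slide=[[-0.119,-0.427,-0.065],[-0.119,-0.427,-0.065],[-0.119,-0.427,-0.065],[-0.119,-0.427,-0.065],[-0.119,-0.427,-0.065]], rot=[[0.0485,-0.0196,-0.249],[0.0485,-0.0196,-0.249],[0.0485,-0.0196,-0.249],[0.0485,-0.0196,-0.249],[0.0485,-0.0196,-0.249]], claw=[60,60,60,60,60])

```text
time: 33.62
tool_pos: [474.4, -126.9, 203.4]
tcp_rot: [3.026, -0.111, -3.124]
contact_force: [-0.2, 0.8, -0.5]
grip_width: 60.1
```

servo_tool(slide=[[0.218,-0.392,-0.002],[0.218,-0.392,-0.002],[0.218,-0.392,-0.002],[0.218,-0.392,-0.002],[0.218,-0.392,-0.002]], rot=[[0.0485,-0.0196,-0.249],[0.0485,-0.0196,-0.249],[0.0485,-0.0196,-0.249],[0.0485,-0.0196,-0.249],[0.0485,-0.0196,-0.249]], claw=[60,60,60,60,60])

```text
time: 34.25
tool_pos: [431.0, -205.4, 199.7]
tcp_rot: [-3.142, 0.001, -2.347]
contact_force: [-0.1, 0.3, -0.2]
grip_width: 59.7
```

Run:
```python
from h import *
c=cam('wrist','w8');tins(c)
c=cam('scene');tins(c);channel(c)
print(get_obs()['joint_positions'])
go(([431,-206,14],down(-134.7),60))
```

```text
tin rect [ 582.7 -466.4   47.6    9.3   31.1] n 387 bodymean [ 580.855 -465.525] dark 0  px [  0 100  12  53]
tin rect [ 436.3 -198.7   54.2   34.    47.6] n 1720 bodymean [ 431.529 -203.987] dark 249 [ 449.896 -184.069] px [304 194  36  54]
tin rect [ 437.1 -202.4   53.9   36.8   48. ] n 313 bodymean [ 433.775 -206.989] dark 38 [ 454.251 -189.275] px [196 293  25  17]
[(56, 41), (64, 4), (72, 12), (80, 57), (88, 56), (96, 56), (104, 55), (112, 50), (120, 29), (128, 42), (136, 53), (144, 56), (152, 55), (160, 55), (168, 41), (176, 26), (184, 55), (192, 52), (200, 53), (208, 55), (216, 53), (224, 13)]
w [-14.916  17.761] d [ 56.495 220.281]
[-0.606  0.281  1.692  0.001  1.169 -2.969]
at [ 431.146 -205.56   199.867] [ 179.99     0.05  -134.653] t 34.35 w 60.12136024473351
slide [0.0029, -0.0012, 0.9293] rot [0.0001, 0.0003, 0.0003] claw 60 rows>=3.0
```

servo_tool(slide=[[-0.002,-0.003,0.3],[-0.002,-0.003,0.6],[-0.002,-0.003,0.8],[-0.002,-0.003,0.929],[-0.002,-0.003,0.929]], rot=[[0,0,-0.003],[0,0,-0.003],[0,0,-0.003],[0,0,-0.003],[0,0,-0.003]], claw=[60,60,60,60,60])

```text
time: 34.98
tool_pos: [431.4, -205.4, 13.0]
tcp_rot: [3.138, 0.0, -2.342]
contact_force: [0.5, -0.2, -0.4]
grip_width: 60.2
```

servo_tool(slide=[[0,0,0],[0,0,0],[0,0,0],[0,0,0]], rot=[[0,0,0],[0,0,0],[0,0,0],[0,0,0]], claw=[25,25,25,25])

```text
time: 35.48
tool_pos: [433.2, -206.8, 16.1]
tcp_rot: [-3.138, 0.001, -2.342]
contact_force: [-1.4, 2.0, 6.4]
grip_width: 33.4
```

servo_tool(slide=[[0,0,-0.3],[0,0,-0.6],[0,0,-0.9],[0,0,-1],[0,0,-1]], rot=[[0,0,0],[0,0,0],[0,0,0],[0,0,0],[0,0,0]], claw=[25,25,25,25,25])

```text
time: 36.1
tool_pos: [433.0, -206.9, 216.7]
tcp_rot: [-3.135, 0.002, -2.342]
contact_force: [0.6, -0.4, -0.6]
grip_width: 33.6
```

Run:
```python
from h import *
print(get_obs()['contact_force'])
go((chan(266,16)+Z*60,TILT,25))
```

```text
[ 0.55  -0.42  -0.614]
at [ 432.996 -206.944  216.707] [-179.648    0.097 -134.165] t 36.1 w 33.6120595254534
slide [-0.5319, 0.2133, -0.005] rot [-0.0487, 0.02, 0.2499] claw 25 rows>=4.3
slide [-0.2259, 0.5259, 0.0296] rot [-0.0487, 0.02, 0.2499] claw 25 rows>=4.3
slide [0.2047, 0.5231, 0.1137] rot [-0.0487, 0.02, 0.2499] claw 25 rows>=4.3
```

servo_tool(slide=[[-0.532,0.213,-0.005],[-0.532,0.213,-0.005],[-0.532,0.213,-0.005],[-0.532,0.213,-0.005],[-0.532,0.213,-0.005]], rot=[[-0.0487,0.02,0.25],[-0.0487,0.02,0.25],[-0.0487,0.02,0.25],[-0.0487,0.02,0.25],[-0.0487,0.02,0.25]], claw=[25,25,25,25,25])

```text
time: 36.72
tool_pos: [475.4, -100.1, 214.0]
tcp_rot: [3.026, -0.115, -3.126]
contact_force: [0.3, 0.0, -1.4]
grip_width: 33.7
```

servo_tool(slide=[[-0.226,0.526,0.03],[-0.226,0.526,0.03],[-0.226,0.526,0.03],[-0.226,0.526,0.03],[-0.226,0.526,0.03]], rot=[[-0.0487,0.02,0.25],[-0.0487,0.02,0.25],[-0.0487,0.02,0.25],[-0.0487,0.02,0.25],[-0.0487,0.02,0.25]], claw=[25,25,25,25,25])

```text
time: 37.35
tool_pos: [518.7, 5.5, 214.9]
tcp_rot: [3.027, -0.276, 2.37]
contact_force: [0.8, -0.2, -1.2]
grip_width: 33.6
```

servo_tool(slide=[[0.205,0.523,0.114],[0.205,0.523,0.114],[0.205,0.523,0.114],[0.205,0.523,0.114],[0.205,0.523,0.114]], rot=[[-0.0487,0.02,0.25],[-0.0487,0.02,0.25],[-0.0487,0.02,0.25],[-0.0487,0.02,0.25],[-0.0487,0.02,0.25]], claw=[25,25,25,25,25])

```text
time: 37.98
tool_pos: [561.9, 111.6, 215.7]
tcp_rot: [-3.133, -0.387, 1.542]
contact_force: [-0.2, 0.2, -0.3]
grip_width: 33.5
```

Run:
```python
from h import *
c=cam('top','t9');tins(c)
print(get_obs()['contact_force'])
go((chan(266,16)+N*14,TILT,25))
```

```text
tin rect [724.  482.1  52.7  45.4 149.8] n 150 bodymean [708.518 495.125] dark 98 [730.78  482.618] px [ 83 150  22  29]
[ 0.567  0.529 -0.948]
at [561.959 111.478 215.878] [-179.483  -22.153   88.323] t 38.025 w 33.621273885396164
slide [-0.1073, 0.0098, 0.1906] rot [-0.0018, -0.0009, -0.0026] claw 25 rows>=0.7
```

servo_tool(slide=[[-0.08,0.01,0.12],[-0.107,0.01,0.191],[-0.107,0.01,0.191],[-0.107,0.01,0.191]], rot=[[-0.0018,-0.0009,-0.0026],[-0.0018,-0.0009,-0.0026],[-0.0018,-0.0009,-0.0026],[-0.0018,-0.0009,-0.0026]], claw=[25,25,25,25])

```text
time: 38.52
tool_pos: [565.1, 106.2, 175.0]
tcp_rot: [3.136, -0.384, 1.557]
contact_force: [-0.4, 0.6, -1.5]
grip_width: 33.4
```

Run:
```python
from h import *
capture('scene')
print(get_obs()['contact_force'])
go((chan(265,15.5),TILT,25))
```

```text
[ 0.6    0.097 -0.994]
at [565.242 106.237 175.334] [179.632 -21.976  89.238] t 38.575 w 33.87136713509885
slide [-0.0118, -0.0095, 0.0851] rot [0.0012, 0.0001, 0.0021] claw 25 rows>=0.3
```

servo_tool(slide=[[-0.006,-0.0095,0.05],[-0.006,-0.0095,0.075],[-0.006,-0.0095,0.08],[-0.006,-0.0095,0.08]], rot=[[0.001,0,0.002],[0.001,0,0.002],[0.001,0,0.002],[0.001,0,0.002]], claw=[25,25,25,25])

```text
time: 39.08
tool_pos: [563.1, 111.0, 159.5]
tcp_rot: [-3.141, -0.384, 1.55]
contact_force: [-1.1, -0.4, 1.7]
grip_width: 33.5
```

servo_tool(slide=[[0,0,0.005],[0,0,0.005],[0,0,0.005]], rot=[[0,0,0],[0,0,0],[0,0,0]], claw=[25,25,25])

```text
time: 39.45
tool_pos: [563.2, 111.0, 159.5]
tcp_rot: [3.141, -0.383, 1.551]
contact_force: [-4.0, -3.7, 8.2]
grip_width: 33.7
```

servo_tool(slide=[[0,0,-0.005],[0,0,-0.005],[0,0,-0.005],[0,0,-0.005],[0,0,-0.005]], rot=[[0,0,0],[0,0,0],[0,0,0],[0,0,0],[0,0,0]], claw=[25,60,60,60,60])

```text
time: 40.08
tool_pos: [563.0, 111.1, 159.3]
tcp_rot: [-3.141, -0.384, 1.55]
contact_force: [0.1, 0.4, -0.1]
grip_width: 59.5
```

servo_tool(slide=[[0,0,-0.25],[0,0,-0.4],[0,0,-0.4]], rot=[[0,0,0],[0,0,0],[0,0,0]], claw=[60,60,60])

```text
time: 40.45
tool_pos: [563.7, 80.3, 235.7]
tcp_rot: [3.137, -0.383, 1.551]
contact_force: [-0.3, 0.2, -0.0]
grip_width: 59.8
```

Run:
```python
from h import *
c=cam('wrist','w10');channel(c)
c=cam('scene','s10');tins(c);channel(c)
go(([622,-40,215],down(88.8),30),)
```

```text
[(160, 198), (168, 512), (176, 234), (184, 168), (192, 38), (216, 231), (224, 530), (232, 257), (240, 308), (248, 502), (256, 516), (264, 532), (272, 548), (280, 358)]
w [-15.381  15.863] d [160.888 279.547]
[(56, 41), (64, 4), (72, 13), (80, 56), (88, 55), (96, 56), (104, 56), (112, 49), (120, 26), (128, 43), (136, 57), (144, 57), (152, 53), (160, 55), (168, 42), (176, 29), (184, 49), (192, 54), (200, 54), (208, 54), (216, 54), (224, 33), (232, 27), (240, 54), (248, 53), (256, 27)]
w [-14.471  17.779] d [ 56.667 254.282]
at [562.123  81.19  232.898] [-179.92   -21.982   88.784] t 40.55 w 60.10208047229683
slide [-0.5894, 0.312, -0.1418] rot [-0.0004, -0.1221, -0.0] claw 30 rows>=2.2
```

View pics/w10.png

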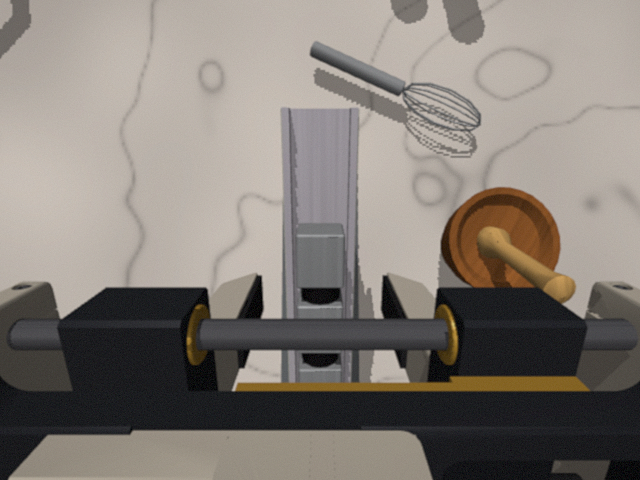

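servo_tool(slide=[[-0.2,0.312,-0.1],[-0.589,0.312,-0.142],[-0.589,0.312,-0.142],[-0.589,0.312,-0.142],[-0.589,0.312,-0.142]], rot=[[0,-0.04,0],[0,-0.122,0],[0,-0.122,0],[0,-0.122,0],[0,-0.122,0]], claw=[28,28,28,28,28])

```text
time: 41.18
tool_pos: [622.0, -39.0, 215.1]
tcp_rot: [-3.14, -0.002, 1.551]
contact_force: [0.1, -0.3, 0.2]
grip_width: 28.2
```

Run:
```python
from h import *
c=cam('wrist','w11')
P=cloud(c);k=(P[...,2]>113)&(P[...,2]<128)&(abs(P[...,0]-620)<16)&(abs(P[...,1]+80)<16);print(k.sum(),P[k].mean(0),np.percentile(P[k],[3,97],axis=0))
go(([619,-81.5,150],down(88.8),28),([619,-81.5,98],down(88.8),28))
```

```text
407 [619.509 -77.454 123.292] [[613.926 -88.041 114.551]
 [625.1   -69.73  125.902]]
at [622.111 -39.154 215.473] [-179.932   -0.107   88.852] t 41.225 w 27.94913162817314
slide [-0.2126, -0.0109, 0.327] rot [-0.0004, -0.0006, 0.0003] claw 28 rows>=1.2
slide [0.0, -0.0, 0.26] rot [0.0, 0.0, -0.0] claw 28 rows>=0.8
```

servo_tool(slide=[[-0.2,-0.009,0.2],[-0.212,-0.009,0.327],[-0.212,-0.009,0.5],[-0.212,-0.009,0.587],[-0.212,-0.009,0.587]], rot=[[0,0,0],[0,0,0],[0,0,0],[0,0,0],[0,0,0]], claw=[28,28,28,28,28])

```text
time: 41.85
tool_pos: [619.1, -81.9, 97.6]
tcp_rot: [-3.139, -0.001, 1.55]
contact_force: [0.7, 0.4, -0.4]
grip_width: 28.4
```

servo_tool(slide=[[0,0,0],[0,0,0],[0,0,0]], rot=[[0,0,0],[0,0,0],[0,0,0]], claw=[5,5,5])

```text
time: 42.22
tool_pos: [620.2, -82.4, 99.8]
tcp_rot: [3.14, 0.0, 1.55]
contact_force: [-1.3, 1.2, 5.2]
grip_width: 11.9
```

servo_tool(slide=[[0,0.07,0],[0,0.14,0],[0,0.2,0],[0,0.24,0],[0,0.24,0]], rot=[[0,0,0],[0,0,0],[0,0,0],[0,0,0],[0,0,0]], claw=[5,5,5,5,5])

```text
time: 42.85
tool_pos: [668.8, -83.5, 99.8]
tcp_rot: [3.139, 0.0, 1.55]
contact_force: [1.3, 0.5, 4.8]
grip_width: 11.6
```

servo_tool(slide=[[0,0.01,0],[0,0.02,0],[0,0.02,0]], rot=[[0,0,0],[0,0,0],[0,0,0]], claw=[5,5,5])

```text
time: 43.22
tool_pos: [668.9, -83.4, 99.7]
tcp_rot: [-3.135, -0.0, 1.55]
contact_force: [-14.7, -0.1, 12.5]
grip_width: 11.8
```

servo_tool(slide=[[0,-0.015,0],[0,-0.015,0],[0,-0.015,0],[0,-0.015,-0.3],[0,-0.015,-0.6]], rot=[[0,0,0],[0,0,0],[0,0,0],[0,0,0],[0,0,0]], claw=[28,28,28,28,28])

```text
time: 43.85
tool_pos: [668.6, -83.4, 219.0]
tcp_rot: [-3.14, -0.001, 1.55]
contact_force: [0.5, -0.1, 0.4]
grip_width: 27.9
```

Run:
```python
from h import *
c=cam('wrist','w12')
P=cloud(c);k=(P[...,2]>113)&(P[...,2]<128)&(abs(P[...,0]-668)<16)&(abs(P[...,1]+80)<16);print(k.sum(),P[k].mean(0))
channel(c)
c=cam('scene','s12');channel(c)
q=chan(34,16)+N*80
print(chan(34,16),q)
go((q,TILT,56))
```

```text
412 [669.313 -79.531 123.893]
[(16, 89), (24, 236), (32, 253), (40, 267), (48, 287), (56, 346), (64, 162), (72, 207), (80, 352), (88, 369), (96, 382), (104, 413), (112, 388), (120, 216), (128, 422), (136, 513), (144, 555), (152, 574), (160, 671), (168, 405), (176, 372), (184, 749), (192, 839), (200, 866), (208, 954), (216, 877)]
w [-14.58   17.815] d [ 21.033 217.907]
[(16, 48), (24, 57), (32, 58), (40, 57), (48, 57), (56, 32), (64, 29), (72, 56), (80, 57), (88, 56), (96, 57), (104, 54), (112, 33), (120, 12)]
w [-12.465  20.562] d [ 13.96  121.463]
[ 559.121 -103.876   72.572] [ 558.509 -133.84   146.746]
at [672.085 -84.053 226.888] [179.196   0.161  88.834] t 43.95 w 28.28935473750128
slide [-0.2593, -0.5683, 0.3935] rot [0.0044, 0.1231, 0.0009] claw 56 rows>=2.4
```

View pics/w12.png

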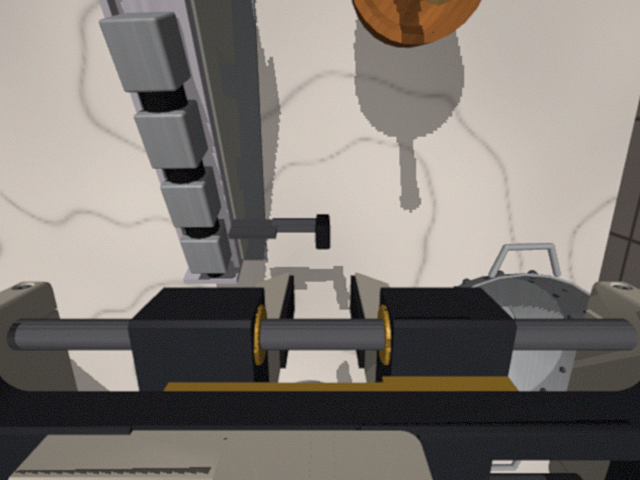

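servo_tool(slide=[[-0.1,-0.3,0.0],[-0.2,-0.568,0.05],[-0.259,-0.568,0.3],[-0.259,-0.568,0.393],[-0.259,-0.568,0.393]], rot=[[0.0044,0.05,0.001],[0.0044,0.1,0.001],[0.0044,0.123,0.001],[0.0044,0.123,0.001],[0.0044,0.123,0.001]], claw=[56,56,56,56,56])

```text
time: 44.58
tool_pos: [553.2, -132.9, 138.0]
tcp_rot: [-3.122, -0.388, 1.541]
contact_force: [0.3, 0.1, -0.1]
grip_width: 56.1
```

Run:
```python
from h import *
c=cam('wrist','w13');channel(c)
c=cam('top','t13');channel(c)
go((chan(34,15)+W*0.8,TILT,56))
```

```text
[(16, 210), (24, 573), (32, 574), (40, 601), (48, 625), (56, 575), (64, 351), (72, 547), (80, 701), (88, 719), (96, 761), (104, 794), (112, 515), (120, 452), (128, 869), (136, 885), (144, 918), (152, 956), (160, 918), (168, 535), (176, 813), (184, 9)]
w [-14.142  17.282] d [ 18.976 179.072]
[(16, 48), (24, 59), (32, 63), (40, 59), (48, 62), (56, 49), (64, 28), (72, 60), (80, 62), (88, 64), (96, 62), (104, 74), (112, 32), (120, 33), (128, 67), (136, 69), (144, 69), (152, 67), (160, 68), (168, 36), (176, 50), (184, 68), (192, 74), (200, 68), (208, 73), (216, 48)]
w [-15.607  16.826] d [ 15.374 215.264]
at [ 554.57  -132.764  140.343] [-179.156  -22.127   88.501] t 44.675 w 56.35893621761444
slide [0.0067, 0.0285, 0.3731] rot [-0.004, -0.0007, -0.0017] claw 56 rows>=1.2
```

servo_tool(slide=[[0.01,0.0285,0.1],[0.01,0.0285,0.2],[0.01,0.0285,0.2]], rot=[[-0.004,-0.0007,-0.0017],[-0.004,-0.0007,-0.0017],[-0.004,-0.0007,-0.0017]], claw=[56,56,56])

```text
time: 45.05
tool_pos: [559.6, -115.0, 103.7]
tcp_rot: [-3.14, -0.385, 1.551]
contact_force: [1.0, -0.3, -0.2]
grip_width: 56.3
```

Run:
```python
from h import *
capture('scene')
go((chan(35,15)+W*0.8,TILT,56))
```

```text
at [ 560.111 -115.6    104.411] [179.988 -21.996  88.892] t 45.1 w 56.12685343869354
slide [-0.0004, -0.0021, 0.1745] rot [-0.0001, 0.0, 0.0003] claw 56 rows>=0.6
```

servo_tool(slide=[[0,-0.002,0.1],[0,-0.002,0.17],[0,-0.002,0.17],[0,-0.002,0.17]], rot=[[0,0,0],[0,0,0],[0,0,0],[0,0,0]], claw=[56,56,56,56])

```text
time: 45.6
tool_pos: [559.9, -103.6, 72.6]
tcp_rot: [3.141, -0.384, 1.55]
contact_force: [-0.5, -0.2, 0.1]
grip_width: 56.1
```

servo_tool(slide=[[0,0,0],[0,0,0],[0,0,0],[0,0,0]], rot=[[0,0,0],[0,0,0],[0,0,0],[0,0,0]], claw=[25,25,25,25])

```text
time: 46.1
tool_pos: [559.7, -103.6, 72.2]
tcp_rot: [-3.142, -0.384, 1.55]
contact_force: [0.9, -1.7, 2.9]
grip_width: 34.0
```

servo_tool(slide=[[0,0,-0.06],[0,0,-0.12],[0,0,-0.18],[0,0,-0.3],[0,0,-0.3]], rot=[[0,0,0],[0,0,0],[0,0,0],[0,0,0],[0,0,0]], claw=[25,25,25,25,25])

```text
time: 46.72
tool_pos: [560.0, -126.9, 129.4]
tcp_rot: [3.138, -0.383, 1.55]
contact_force: [-0.5, -0.2, -1.3]
grip_width: 33.7
```

servo_tool(slide=[[0,0,-0.3],[0,0,-0.5],[0,0,-0.5],[0,0,-0.5]], rot=[[0,0,0],[0,0,0],[0,0,0],[0,0,0]], claw=[25,25,25,25])

```text
time: 47.22
tool_pos: [557.6, -162.6, 218.8]
tcp_rot: [-3.138, -0.386, 1.549]
contact_force: [-0.4, 0.0, -1.9]
grip_width: 33.7
```

Run:
```python
from h import *
c=cam('scene','s14');channel(c);P=cloud(c)
for q in ['rest_top','bowl']:
  for m in mark_of(q,'scene')[:1]: print(q,m,at_z(c,m['xy'],100 if q!='bowl' else 0))
for s in silhouettes('rest_top','scene')[:1]:
    Q=P[s['pixels']];Q=Q[abs(Q[:,2]-100)<6];print(len(Q),cv2.minAreaRect(Q[:,:2].astype(np.float32)) if len(Q) else '',Q.mean(0))
c=cam('top');P=cloud(c);k=(abs(P[...,2]-100)<6)&(abs(P[...,0]-475)<60)&(abs(P[...,1]+348)<60);Q=P[k]
print(len(Q),cv2.minAreaRect(Q[:,:2].astype(np.float32)) if len(Q)>3 else '',Q.mean(0))
for yw in [23.5,-156.5,]: go(([475.3,-347.8,170],down(yw),25))
```

```text
[(16, 7), (24, 8), (32, 10), (40, 9), (48, 8), (72, 11), (80, 57), (88, 55), (96, 54), (104, 49), (112, 29), (120, 40), (128, 56), (136, 58), (144, 55), (152, 55), (160, 30)]
w [-14.892  17.509] d [ 18.498 159.746]
rest_top {'xy': [166.6, 347.6], 'confidence': 0.77} [ 479.929 -349.026  100.   ]
bowl {'xy': [235.3, 407.7], 'confidence': 0.85} [ 639.188 -339.403    0.   ]
455 ((476.329833984375, -349.6069641113281), (71.75679016113281, 26.898897171020508), 23.44563102722168) [ 477.645 -349.832   99.098]
0  [nan nan nan]
at [ 557.985 -162.621  219.113] [-179.83   -22.101   88.776] t 47.475 w 34.18934422383689
slide [-0.4791, -0.197, -0.0615] rot [-0.0354, -0.0543, 0.1791] claw 25 rows>=3.2
slide [-0.5129, 0.0931, 0.0198] rot [-0.0354, -0.0543, 0.1791] claw 25 rows>=3.2
at [ 557.985 -162.621  219.113] [-179.83   -22.101   88.776] t 47.475 w 34.18934422383689
slide [-0.3194, -0.1313, -0.041] rot [0.0407, -0.0265, -0.2093] claw 25 rows>=3.6
slide [-0.1727, -0.3017, 0.0091] rot [0.0407, -0.0265, -0.2093] claw 25 rows>=3.6
slide [0.0494, -0.3395, 0.0571] rot [0.0407, -0.0265, -0.2093] claw 25 rows>=3.6<stdin>:8: RuntimeWarning: Mean of empty slice.
  ret = um.true_divide(
```

servo_tool(slide=[[-0.479,-0.197,-0.061],[-0.479,-0.197,-0.061],[-0.479,-0.197,-0.061],[-0.479,-0.197,-0.061],[-0.479,-0.197,-0.061]], rot=[[-0.0354,-0.0543,0.179],[-0.0354,-0.0543,0.179],[-0.0354,-0.0543,0.179],[-0.0354,-0.0543,0.179],[-0.0354,-0.0543,0.179]], claw=[25,25,25,25,25])

```text
time: 48.1
tool_pos: [516.8, -255.3, 195.4]
tcp_rot: [-3.084, -0.192, 0.97]
contact_force: [-0.5, 0.9, -1.1]
grip_width: 33.6
```

servo_tool(slide=[[-0.513,0.093,0.02],[-0.513,0.093,0.02],[-0.513,0.093,0.02],[-0.513,0.093,0.02],[-0.513,0.093,0.02]], rot=[[-0.0354,-0.0543,0.179],[-0.0354,-0.0543,0.179],[-0.0354,-0.0543,0.179],[-0.0354,-0.0543,0.179],[-0.0354,-0.0543,0.179]], claw=[25,25,25,25,25])

```text
time: 48.72
tool_pos: [475.7, -348.1, 170.7]
tcp_rot: [3.14, -0.001, 0.412]
contact_force: [0.8, -0.2, -0.6]
grip_width: 33.6
```

Run:
```python
from h import *
c=cam('wrist','w15');P=cloud(c);k=(abs(P[...,2]-100)<5)&(abs(P[...,0]-475)<60)&(abs(P[...,1]+348)<60);Q=P[k]
print(len(Q),cv2.minAreaRect(Q[:,:2].astype(np.float32)) if len(Q)>3 else '')
c=cam('scene','s15'); cv2.imwrite('pics/s15c.png',cv2.resize(c['frame'][230:430,90:350,::-1],None,fx=2.8,fy=2.8,interpolation=cv2.INTER_CUBIC))
go(([475.3,-348.6,130],down(23.5),25),([475.3,-348.6,116],down(23.5),25))
```

```text
1771 ((491.7911376953125, -338.7364807128906), (33.7723503112793, 25.535661697387695), 23.052955627441406)
at [ 475.613 -348.316  170.812] [179.923  -0.087  23.571] t 48.825 w 33.42912026646071
slide [-0.0023, 0.0004, 0.2041] rot [0.0004, -0.0005, 0.0004] claw 25 rows>=0.7
slide [-0.0, -0.0, 0.07] rot [0.0, -0.0, 0.0] claw 25 rows>=0.2
```

View pics/w15.png

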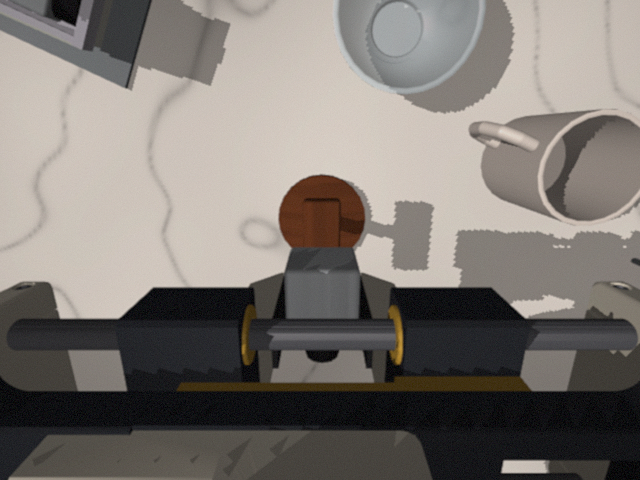

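View pics/s15c.png

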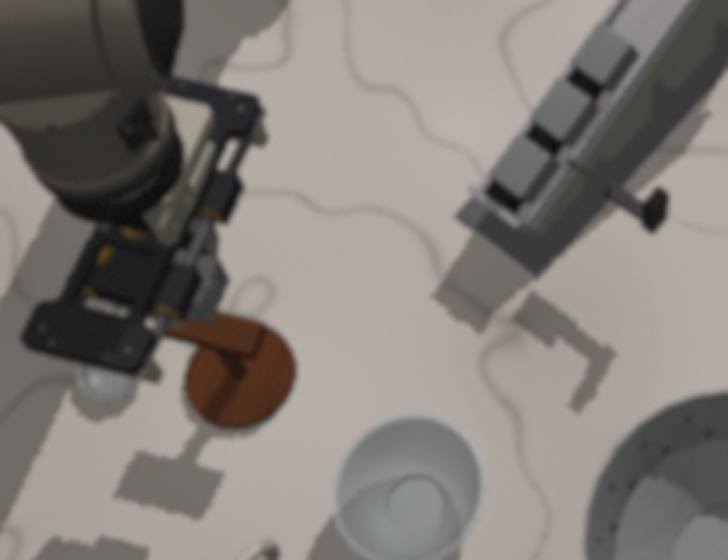

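Run:
```python
from h import *
c=cam('wrist');P=cloud(c)
o=get_obs();M=R.from_euler('xyz',o['tcp_rot']).as_matrix()
T=(P-o['tool_pos'])@M
v,u=np.mgrid[0:480,0:640]
k=(u>280)&(u<365)&(v>245)&(v<330)&(T[...,2]<-12)&(T[...,2]>-30)&(abs(T[...,1])<22);Q=T[k];print('tin top',k.sum(),np.percentile(Q,[2,50,98],axis=0))
k=(abs(P[...,2]-100)<5)&(u>280)&(u<365)&(v<262);Q=T[k];print('rest',k.sum(),np.percentile(Q,[2,50,98],axis=0))
k=(v>245)&(v<300)&(u>240)&(u<400)&(T[...,2]<5)&(T[...,2]>-45);Q=T[k];print('x range of fingers+tin',np.percentile(Q,[1,99],axis=0))
```

```text
tin top 4294 [[ -1.862 -18.775 -24.518]
 [ 10.948  -1.677 -18.945]
 [ 21.55   15.111 -13.379]]
rest 1795 [[  2.586 -14.886  69.017]
 [ 19.538  -2.364  70.332]
 [ 35.08    9.997  72.496]]
x range of fingers+tin [[  7.527 -31.605 -28.395]
 [ 21.772  27.828   3.937]]
```

servo_tool(slide=[[-0.005,-0.003,0.15],[-0.005,-0.003,0.24],[-0.005,-0.003,0.265],[-0.005,-0.003,0.265],[-0.005,-0.003,0.265]], rot=[[0,0,0],[0,0,0],[0,0,0],[0,0,0],[0,0,0]], claw=[25,25,25,25,25])

```text
time: 49.5
tool_pos: [475.0, -348.8, 119.0]
tcp_rot: [3.138, -0.002, 0.41]
contact_force: [-0.3, -0.2, -0.7]
grip_width: 33.7
```

servo_tool(slide=[[0,0,0.008],[0,0,0.008],[0,0,0.008]], rot=[[0,0,0],[0,0,0],[0,0,0]], claw=[25,25,25])

```text
time: 49.88
tool_pos: [474.6, -348.4, 116.6]
tcp_rot: [3.139, -0.001, 0.41]
contact_force: [-0.2, -0.0, -0.7]
grip_width: 33.6
```

servo_tool(slide=[[0,0,0.006],[0,0,0.006],[0,0,0.006]], rot=[[0,0,0],[0,0,0],[0,0,0]], claw=[25,25,25])

```text
time: 50.25
tool_pos: [474.7, -348.4, 115.5]
tcp_rot: [3.139, -0.002, 0.41]
contact_force: [-0.5, 0.0, 2.1]
grip_width: 33.9
```

servo_tool(slide=[[0,0,0.002],[0,0,0.002],[0,0,0.002],[0,0,0.002],[0,0,0.002]], rot=[[0,0,0],[0,0,0],[0,0,0],[0,0,0],[0,0,0]], claw=[25,36,40,46,56])

```text
time: 50.88
tool_pos: [474.5, -348.3, 114.7]
tcp_rot: [3.14, -0.001, 0.41]
contact_force: [0.1, 0.6, 0.4]
grip_width: 51.8
```

servo_tool(slide=[[0,0,0.0],[0,0,-0.15],[0,0,-0.4],[0,0,-0.6],[0,0,-0.6]], rot=[[0,0,0],[0,0,0],[0,0,0],[0,0,0],[0,0,0]], claw=[56,56,56,56,56])

```text
time: 51.5
tool_pos: [475.5, -349.3, 238.6]
tcp_rot: [3.133, -0.004, 0.41]
contact_force: [0.1, 0.1, -0.9]
grip_width: 56.2
```

servo_tool(slide=[[-0.3,0,-0.1],[-0.6,0,-0.2],[-0.6,0,-0.2]], rot=[[0,0,0],[0,0,0],[0,0,0]], claw=[56,56,56])

```text
time: 51.88
tool_pos: [361.4, -397.7, 275.4]
tcp_rot: [3.138, -0.001, 0.405]
contact_force: [1.3, 0.5, -0.5]
grip_width: 55.8
```

Run:
```python
from h import *
c=cam('top','t16');P=cloud(c);k=(abs(P[...,2]-134)<6)&(abs(P[...,0]-475)<60)&(abs(P[...,1]+348)<60);Q=P[k]
print('tin0 top',len(Q),cv2.minAreaRect(Q[:,:2].astype(np.float32)) if len(Q)>3 else '',Q.mean(0) if len(Q) else '')
channel(c)
c2=cam('wrist','w16');P=cloud(c2);k=(abs(P[...,2]-134)<6)&(abs(P[...,0]-475)<60)&(abs(P[...,1]+348)<60);Q=P[k]
print('wrist tin0',len(Q),cv2.minAreaRect(Q[:,:2].astype(np.float32)) if len(Q)>3 else '')
k=(abs(P[...,2]-100)<5)&(abs(P[...,0]-475)<60)&(abs(P[...,1]+348)<60);Q=P[k];print('rest',len(Q),cv2.minAreaRect(Q[:,:2].astype(np.float32)) if len(Q)>3 else '')
s=cam('scene','s16')
cv2.imwrite('pics/fin.png',np.hstack([cv2.resize(s['frame'][220:440,100:360,::-1],(400,338)),cv2.resize(c2['frame'][:,:,::-1],(400,338))]))
```

```text
tin0 top 391 ((470.1655578613281, -350.2591857910156), (50.355953216552734, 36.097023010253906), 24.175899505615234) [ 474.646 -347.9    133.208]
[(8, 24), (16, 43), (24, 62), (32, 64), (40, 56), (48, 69), (56, 49), (64, 28), (72, 58), (80, 63), (88, 63), (96, 65), (104, 70), (112, 34), (120, 34), (128, 66), (136, 65), (144, 70), (152, 69), (160, 64)]
w [-16.755  14.892] d [  3.254 161.269]
wrist tin0 2295 ((474.7853698730469, -346.1911926269531), (39.62438201904297, 34.04643249511719), 23.539745330810547)
rest 473 ((474.7040100097656, -345.99639892578125), (69.58282470703125, 26.011144638061523), 23.583974838256836)
```

View pics/fin.png

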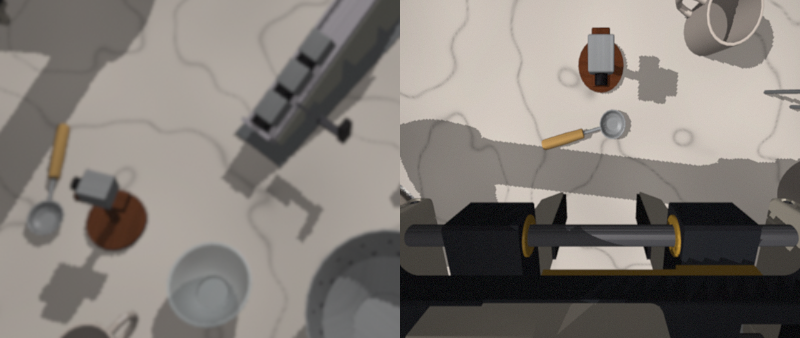

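View pics/t16.png

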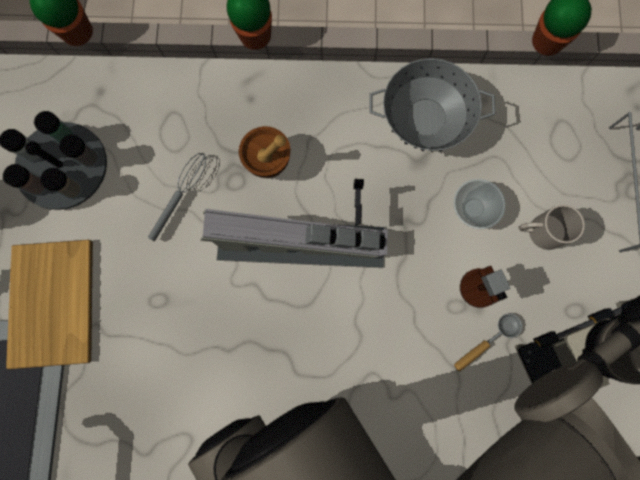

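```bash
python3 -c "
from plant import *
print(get_obs()['time'],close_job())"
```

```text
the job is handed in; nothing more can be done
52.025 None
```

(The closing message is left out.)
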